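# Lay out two drying tiles, set out the specimens and hang up the rinsing baskets

### The arm

A 6-joint arm with a two-finger parallel gripper is mounted at the origin on the work surface. World frame = base frame: x ahead of the robot, y to its left, z up, the work surface at z = 0. Lengths are in m, angles in rad, forces in N, time in s.
With the tool pointing down it reaches from about 0.3 to 0.775 m from the base axis. Payload 14.6 kg.
Tool frame: the origin (TCP) lies at the very end of the fingers, on their centre line; the grasp point (between the pads) lies 19 mm behind it (ctrl.grasp_offset is the distance from the TCP to the grasp point, in m); z points along the fingers, y is the line along which they close (so a half turn about z gives the same grasp; the last joint's range is limited). The gripper opens to 94 mm and grips with 3 to 60 N. Pads are 16 mm wide; open, the fingers measure 119 mm over their backs; the gripper's body (75 mm by 177 mm) begins 78 mm behind the grasp point.
Start: joints at [-1.224, 0.3, 1.521, -0, 1.321, -0.067], TCP at [0.221, -0.504, 0.205] pointing down, gripper open.
Joint ranges: [-3.03, 3.03], [-0.79, 2.21], [0.23, 2.52], [-1.04, 4.18], [0, 3.07], [-2.55, 2.55]. Speed limits (rad/s): [2.22, 2.22, 2.57, 3.14, 3.14, 3.14].

### API

Orientations are given as [roll, pitch, yaw] about the fixed x, y, z axes, in that order (R = Rz(yaw) Ry(pitch) Rx(roll)).
In Python, from station import ctrl gives the robot as it stands.
- The arm moves only by the tool step_arm, never from a script. Its argument "plan" is a list that holds one entry, the list of rows, each a list of 6 numbers: the shift along the tool's x, y, z in units of 30 mm (1.0 is 30 mm), then the turn, a rotation vector about the tool's x, y, z in units of 6 degrees (1.0 is 6 degrees). In form: [[[dx, dy, dz, wx, wy, wz], ...]]. A call has 1 to 8 rows; each row is the pose to reach, as a shift and turn from the pose commanded when the call began, along the tool's axes at that moment; what a row does not reach only later rows make up. A row lasts 1/12 s, in which the tool goes at most 41.7 mm and 7.16 degrees, less where a joint would pass 70% of its speed; a pose out of reach is approached as far as the arm can. A call with a gripper value outside its range is refused whole. "grip" is the opening, from 0 (shut) to 1 (fully open), set as the call begins (left out, the last holds). The fingers move at their own pace and stop on an object; "squeeze" is the grip in N (left out, the last holds). Time passes only in rows, so rows that repeat a pose let the fingers close. It gives the time, the measured TCP pose, the force, the opening and the grip force at its end, in the units of the state.
- ctrl.get_obs(): the state, without advancing time (a new reading comes with each control period).
- ctrl.camera(name): name is "scene" or "top" or "wrist"; returns the picture (480x640x3 uint8, red, green, blue); there is no depth.
- ctrl.camera_model(name): a dict with "intrinsics" (3x3 intrinsics, pixels), "k1" (the pictures are not rectified: a ray, as slopes to the right and down, at radius r is drawn at 1 + k1 r^2 times it, then the intrinsics apply), "R" (3x3) and "t" (3): a world point X has camera coordinates R X + t; the wrist camera has in their place "tool_from_camera" (4x4, takes a point from camera to tool coordinates, whose origin is the TCP and whose axes are the flange's). Camera axes: x right, y down, z forward; pixel columns grow to the right and rows downward; lengths in m; the calibration is good to about 2 mm. A picture is of the moment at which its call begins: read the wrist's pose just before it. camera_model takes no time and is no camera call.
- ctrl.hand_in(): hands the job in; it is judged then, once.
Trained networks look in the newest picture that a camera, given by its name, has taken for a name from the list of things; names that differ only in an ending like _2 or _b are one class to them, and where a whole thing is asked for, a point or a joint stands for the part that bears it (a point fixed in the world has none). Each returns a list of dicts, best first, with "confidence" (0 to 1); they miss things now and then, are a little off and sometimes report something else, mostly with a low value. They report only what shows in the picture. A call takes as long as a camera call. They do not tell look-alikes from the thing itself.
- ctrl.masks_of(query, camera): "pixels" (480x640 bool, what is visible of it) and "at" ([column, row] in pixels, amid what is visible of it).
- ctrl.place_of(query, camera): "at" ([column, row] in pixels: a listed point, or the origin of a listed thing).
The state is a dict: "time_s": time; "qpos": joint angles; "joint_vel": joint speeds; "tau": joint torques, N m; "ee_pos": TCP position; "eef_rot": TCP orientation; "force": force on the tool from outside, world axes, zero at the start; "moment": the same for the moment, N m; "grip_width": finger opening in m; "grip_force": force on a finger pad.
Only numpy, scipy, OpenCV 4.12 (cv2) and the standard library are available. Lean on these libraries where they do the work, as an engineer would, in place of code of your own. Each camera call takes 0.05 s, during which the arm holds its last target. There are 200 camera calls.

### The job

Lay out the drying station: slide the top slate tile of the stack sideways, without lifting it, until it rests squarely and wholly on the higher of the two steps beside the stack; then slide the next tile the same way onto the lower step, leaving the tiles beneath it undisturbed each time. Set every oyster shell flat on the tile on the higher step and every sea urchin test flat on the tile on the lower step (either way up will do), and hang the two rinsing baskets by their handles on the drip rack, one on each hook. A specimen may get knocked aside on the way, so put it right, and do not disturb the other things on the bench.

Things in the scene. Friction and masses are not known exactly. Their poses are not given: they have to be found in the camera images.
- stand: fixed steel stand, 484 mm long (y). Mid: stack of four tiles on a 6 mm floor 70 mm wide, long sides open; at +y the higher step, at -y the lower. Steps: flat blocks x -62 to +78 mm, 168 mm long (y), starting 74 mm from the stand's centre, 4 mm from the stack, with an upstand 28 mm high along the far edge (x 72 to 78). Origin: underside, centre of the stack; z up
- high_step (a point): middle of the top face of the higher step, where the centre of the tile belongs (52.5 mm above the bench, 1.5 mm below the underside of the top tile in the stack), at y = +158 mm of the stand. Its axes are the stand's
- low_step (a point): middle of the top face of the lower step, where the centre of the tile belongs (36.5 mm above the bench, 1.5 mm below the underside of the second tile in the stack), at y = -158 mm of the stand. Its axes are the stand's
- tile1: top tile of the stack: plain dark slate slab 64 mm (x) by 140 mm (y) by 16 mm thick, about 0.36 kg, loose. At the start its underside is 54 mm above the bench. Origin: centre of the underside; y along its length, z up
- tile2: second tile from the top, same size; underside 38 mm above the bench at the start. Origin and axes as tile1
- tile3: third tile, same size, underside at 22 mm; it stays in the stack. Origin and axes as tile1
- tile4: bottom tile, same size, underside at 6 mm; it stays in the stack. Origin and axes as tile1
- oyster1: thick grey-brown oyster shell, one of up to two (None if absent): tapering, 63 mm long (x -31 to +32 mm), 46 mm wide at x = -8 mm, 36 mm wide near the narrow end (x = +14 mm), 22 mm thick, both faces flat and alike, edges blunt, widest at mid-thickness; about 90 g. Best held across y near x = -6 mm. Origin: mid-thickness; x to the narrow end, z across the thickness
- oyster2: thick grey-brown oyster shell, one of up to two (None if absent): tapering, 63 mm long (x -31 to +32 mm), 46 mm wide at x = -8 mm, 36 mm wide near the narrow end (x = +14 mm), 22 mm thick, both faces flat and alike, edges blunt, widest at mid-thickness; about 90 g. Best held across y near x = -6 mm. Origin: mid-thickness; x to the narrow end, z across the thickness
- urchin1: pale pink sea urchin test, one of up to two (None if absent): flattened round ball 60 mm in diameter, 38 mm high, widest at mid-height, with a flat 40 mm across at each pole; rigid, about 60 g. Origin: its middle, 19 mm above what it rests on; z from pole to pole
- urchin2: pale pink sea urchin test, one of up to two (None if absent): flattened round ball 60 mm in diameter, 38 mm high, widest at mid-height, with a flat 40 mm across at each pole; rigid, about 60 g. Origin: its middle, 19 mm above what it rests on; z from pole to pole
- basket1: steel rinsing basket, 0.2 kg: open box 60 (x) by 70 (y) by 50 mm high; rigid closed strap handle across y: uprights at y = +-33 mm, flat crossbar 8 mm wide, 105 to 110 mm above the base. Hole below the bar: 64 mm wide, 55 mm high, open along x. On the bar a wooden grip block 18 (x) by 44 (y) mm, 110 to 140 mm above the base: hold it across x from above. Origin: centre of underside
- basket2: steel rinsing basket, 0.2 kg: open box 60 (x) by 70 (y) by 50 mm high; rigid closed strap handle across y: uprights at y = +-33 mm, flat crossbar 8 mm wide, 105 to 110 mm above the base. Hole below the bar: 64 mm wide, 55 mm high, open along x. On the bar a wooden grip block 18 (x) by 44 (y) mm, 110 to 140 mm above the base: hold it across x from above. Origin: centre of underside
- bar1 (a point): centre of the underside of basket1's crossbar, 105 mm above the basket's base; axes as basket1
- bar2 (a point): the same for basket2
- rack: fixed steel drip rack, two equal hooks 130 mm apart along y. Each is a level flat strap 14 mm wide, 6 mm thick, top face 200 mm above the bench, going from an upright post (front face x = +49 mm, no higher than the strap) towards -x, ending at x = -31 mm in a 6 mm thick tip turned up 16 mm above the strap. Origin: on the bench, midway below the hooks
- hook1 (a point): middle of the top face of the strap of the hook at the rack's +y, where the crossbar is to rest (the tip begins 25 mm from it towards -x, the post 49 mm towards +x). Axes are the rack's: x from tip to post, z up
- hook2 (a point): the same for the hook at the rack's -y
- spot_plate: white ceramic spot plate 85 x 110 x 12 mm, loose, leave alone. Origin: centre of the underside
- pick: steel dental pick, 165 mm long, lying on the bench, leave alone. Origin: mid-length, underside
- tin: round tin specimen box, 94 mm in diameter, 36 mm high, leave alone. Origin: centre of the underside
- brush: brush lying on the bench, leave alone. Origin: about mid-length, underside
There are look-alikes about, which are no part of the job. Leave any blue or purple look-alike of the oyster1 alone. Leave any blue look-alike of the urchin1 alone.

How it is judged:
On the way, in this order (a step that is already met when the one before it is completed fails the run):
1. the top tile rests on the higher step, let go, with the other tiles still stacked (x of tile1 in the frame of high_step between -0.012 and 0.012 m and y of tile1 in the frame of high_step between -0.017 and 0.017 m and z of tile1 in the frame of high_step between -0.004 and 0.004 m and angle between the y axis of tile1 and the y axis of stand, either way round below 0.12 rad and angle between tile1's own z axis and vertical below 0.05 rad and linear speed of tile1 below 0.02 m/s and contact force between the fingers and tile1 below 0.1 N and distance of each of tile2, tile3, tile4 from where it was at the start of the episode below 0.012 m), for 0.2 s.
2. the second tile rests on the lower step, let go, with the lower two still stacked (x of tile2 in the frame of low_step between -0.012 and 0.012 m and y of tile2 in the frame of low_step between -0.017 and 0.017 m and z of tile2 in the frame of low_step between -0.004 and 0.004 m and angle between the y axis of tile2 and the y axis of stand, either way round below 0.12 rad and angle between tile2's own z axis and vertical below 0.05 rad and linear speed of tile2 below 0.02 m/s and contact force between the fingers and tile2 below 0.1 N and distance of each of tile3, tile4 from where it was at the start of the episode below 0.012 m), for 0.2 s.
At the end, for the whole second after the job is handed in: tile1 flat on the high step, tile2 on the low (17 mm along, 12 across, 0.12 rad); tile3, tile4 within 12 mm of start; oysters flat on tile1, urchins on tile2 (within 24 mm across, 58 along of its centre, flat to 0.2 rad); each basket on its own hook (36 mm, tilt < 0.25); all at rest (x of tile1 in the frame of high_step between -0.012 and 0.012 m and y of tile1 in the frame of high_step between -0.017 and 0.017 m and z of tile1 in the frame of high_step between -0.004 and 0.004 m and angle between the y axis of each of tile1, tile2 and the y axis of stand, either way round below 0.12 rad and angle between each of tile1, tile2's own z axis and vertical below 0.05 rad and linear speed of each of tile1, tile2, oyster1, oyster2, urchin1, urchin2 below 0.02 m/s and x of tile2 in the frame of low_step between -0.012 and 0.012 m and y of tile2 in the frame of low_step between -0.017 and 0.017 m and z of tile2 in the frame of low_step between -0.004 and 0.004 m and distance of each of tile3, tile4 from where it was at the start of the episode below 0.012 m and x of oyster1 in the frame of tile1 between -0.024 and 0.024 m and y of oyster1 in the frame of tile1 between -0.058 and 0.058 m and z of oyster1 in the frame of tile1 between 0.023 and 0.031 m and angle between the z axis of each of oyster1, oyster2 and the z axis of tile1, either way round below 0.2 rad and x of oyster2 in the frame of tile1 between -0.024 and 0.024 m and y of oyster2 in the frame of tile1 between -0.058 and 0.058 m and z of oyster2 in the frame of tile1 between 0.023 and 0.031 m and x of urchin1 in the frame of tile2 between -0.024 and 0.024 m and y of urchin1 in the frame of tile2 between -0.058 and 0.058 m and z of urchin1 in the frame of tile2 between 0.031 and 0.039 m and angle between the z axis of each of urchin1, urchin2 and the z axis of tile2, either way round below 0.2 rad and x of urchin2 in the frame of tile2 between -0.024 and 0.024 m and y of urchin2 in the frame of tile2 between -0.058 and 0.058 m and z of urchin2 in the frame of tile2 between 0.031 and 0.039 m and (((horizontal distance between bar1 and hook1 below 0.036 m and z of bar1 in the frame of hook1 between -0.008 and 0.008 m and angle between basket1's own z axis and vertical below 0.25 rad and linear speed of basket1 below 0.03 m/s) and (horizontal distance between bar2 and hook2 below 0.036 m and z of bar2 in the frame of hook2 between -0.008 and 0.008 m and angle between basket2's own z axis and vertical below 0.25 rad and linear speed of basket2 below 0.03 m/s)) or ((horizontal distance between bar1 and hook2 below 0.036 m and z of bar1 in the frame of hook2 between -0.008 and 0.008 m and angle between basket1's own z axis and vertical below 0.25 rad and linear speed of basket1 below 0.03 m/s) and (horizontal distance between bar2 and hook1 below 0.036 m and z of bar2 in the frame of hook1 between -0.008 and 0.008 m and angle between basket2's own z axis and vertical below 0.25 rad and linear speed of basket2 below 0.03 m/s)))); the robot touches nothing.
It fails at once if the top tile is lifted (more than 12 mm) instead of slid (height (world z) of tile1 above 0.066 m).
It fails at once if the second tile is lifted (more than 12 mm) instead of slid (height (world z) of tile2 above 0.05 m).
It fails at once if the second tile is dragged along (over 12 mm) before the top tile is on the higher step (horizontal distance between tile1 and high_step above 0.03 m and distance of tile2 from where it was at the start of the episode above 0.012 m).
It fails at once if a tile of the lower two is shifted more than 12 mm (distance of any of tile3, tile4 from where it was at the start of the episode above 0.012 m).
It fails at once if the spot plate, dental pick, tin box or brush is knocked more than 30 mm aside (distance of any of spot_plate, pick, tin, brush from where it was at the start of the episode above 0.03 m).
Of oyster1, oyster2, urchin1, urchin2 only 2 to 4 are there at a start; the rules pass over those that are not, and their reading is None.
At some moment in a run one of oyster1, oyster2, urchin1, urchin2 may be knocked a few centimetres aside while the robot is not near it.
It also fails if it takes over 210 s, if anything falls off the work surface, if the arm or the gripper's body presses on something with over 40 N, if the wrist force passes 120 N, or if a joint passes its speed limit or range.

## Working session

There is one attempt and no reset: what is moved stays moved. The work goes in short steps, Python scripts to look and compute and a tool call to move; the robot and the scene stay as the last step left them, time stands still between calls to the robot, and variables do not carry over. Pictures are saved under pics/ and viewed, at most 14 in all, crops included, and the job is handed in when it is done.

Besides the shell and the picture viewer there is one more tool, called after "Call:" as name(argument=value, ...) on one line, values as JSON. step_arm: Moves the arm, as the interface text tells. Its arguments: {"type":"object","properties":{"plan":{"type":"array","items":{"type":"array","items":{"type":"array","items":{"type":"number"}}}},"grip":{"type":"number"},"squeeze":{"type":"number"}},"required":["plan"]}

```bash
ls; mkdir -p pics; python3 - <<'E'
from station import ctrl
import cv2
o=ctrl.get_obs();print({k:o[k] for k in('time_s','ee_pos','eef_rot','force','grip_width')},ctrl.grasp_offset)
for n in("scene","top"):
    cv2.imwrite(f'pics/{n}0.png',ctrl.camera(n)[:,:,::-1]);m=ctrl.camera_model(n);print(n,m)
print(ctrl.camera_model("wrist"))
for c in("scene","top"):
  for q in("stand","tile1","oyster1","urchin1","basket1","bar1","rack","hook1","high_step","low_step","spot_plate","pick","tin","brush"):
    print(c,q,[(d['at'],round(d['confidence'],2)) for d in ctrl.place_of(q,c)])
E
```

```text
pics
{'time_s': 0.0, 'ee_pos': array([ 0.22107583, -0.50334332,  0.20491361]), 'eef_rot': array([-3.14051124e+00, -7.70732749e-05,  4.13858673e-01]), 'force': array([-0.63414202,  0.68639048,  0.37184276]), 'grip_width': 0.09352698209602477} 0.0188
scene {'intrinsics': array([[612.40884127,   0.        , 328.67070915],
       [  0.        , 612.40884127, 228.48203612],
       [  0.        ,   0.        ,   1.        ]]), 'k1': 0.023661282028074333, 'R': array([[-0.2314149 ,  0.97267804, -0.01856277],
       [ 0.67890007,  0.14779527, -0.71920181],
       [-0.69680832, -0.17903628, -0.69455322]]), 't': array([ 0.13570332, -0.28975068,  1.84239892])}
top {'intrinsics': array([[547.56086797,   0.        , 317.81400891],
       [  0.        , 547.56086797, 242.57017836],
       [  0.        ,   0.        ,   1.        ]]), 'k1': -0.04658060851018742, 'R': array([[ 0.02202287, -0.99972236,  0.00837773],
       [-0.99500707, -0.02273338, -0.09718092],
       [ 0.09734439, -0.0061957 , -0.99523147]]), 't': array([-0.04148181,  0.57125548,  1.24640845])}
{'intrinsics': array([[379.63271313, 
[... 1998 characters left out ...]
, 0.56), ([419.1, 329.5], 0.28)]
top basket1 [([419.8, 330.2], 0.88), ([367.8, 300.3], 0.7)]
top bar1 [([375.1, 301.6], 0.82), ([428.3, 324.5], 0.56), ([486.9, 221.2], 0.22)]
top rack [([366.3, 302.1], 0.65)]
top hook1 [([486.4, 218.6], 0.63), ([510.3, 282.3], 0.62), ([358.4, 232.1], 0.42), ([245.8, 159.6], 0.36), ([149.7, 268.2], 0.23), ([234.9, 315.0], 0.18)]
top high_step [([219.8, 224.7], 0.86), ([248.2, 161.9], 0.52), ([373.3, 300.2], 0.45)]
top low_step [([358.4, 233.4], 0.98)]
top spot_plate [([248.2, 160.2], 0.86)]
top pick [([323.0, 321.8], 0.65), ([220.6, 225.9], 0.6)]
top tin [([282.6, 292.8], 0.62), ([379.8, 163.7], 0.56)]
top brush [([321.7, 157.0], 0.61), ([378.9, 164.2], 0.2)]
```

View pics/scene0.png

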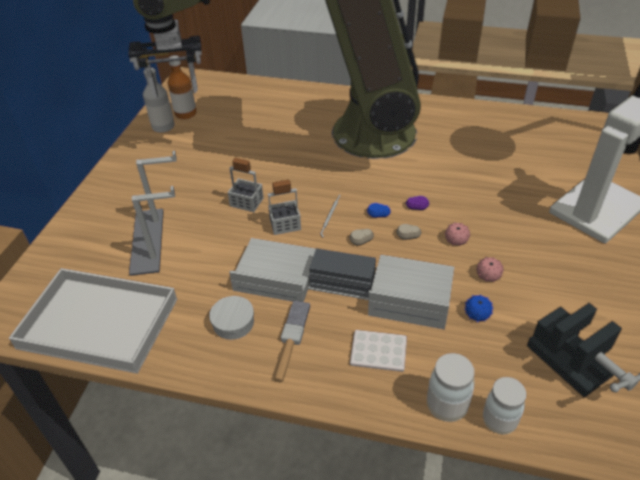

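View pics/top0.png

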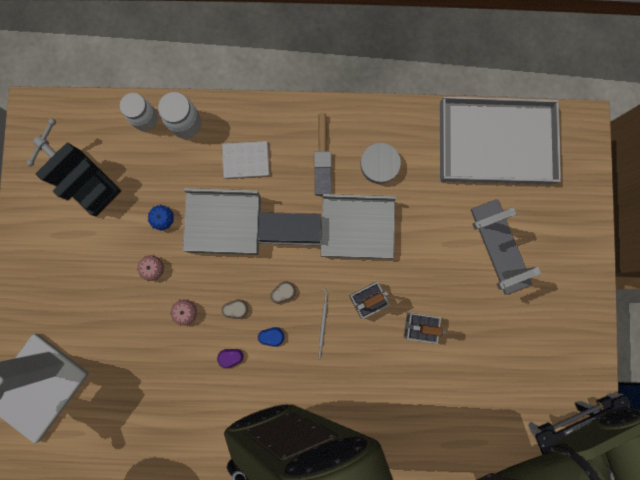

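The top view shows the pink urchins at (150,267) and (184,312), with a blue look-alike at (160,217). The grey-brown oysters are at (283,292) and (235,310), with blue and purple look-alikes at (271,337) and (230,358). The higher step is at (220,222), the lower at (358,228), the baskets at (370,300) and (425,328), and the rack hooks at about (497,216) and (520,278).

```bash
cat > h.py <<'E'
from station import ctrl
import numpy as np, cv2
from scipy.spatial.transform import Rotation as Ro
def pose():
    o=ctrl.get_obs(); R=Ro.from_euler('xyz',o['eef_rot']).as_matrix(); return R,np.array(o['ee_pos'])
def cam(n,po=None):
    m=ctrl.camera_model(n);K=m['intrinsics'];d=np.array([m['k1'],0,0,0,0.])
    if n=='wrist':
        R,p=po or pose();T=np.eye(4);T[:3,:3]=R;T[:3,3]=p;C=np.linalg.inv(T@m['tool_from_camera']);return K,d,C[:3,:3],C[:3,3]
    return K,d,m['R'],m['t']
def ray(px,c):
    K,d,R,t=c;u=cv2.undistortPoints(np.array([[px]],float),K,d)[0,0];v=R.T@np.array([u[0],u[1],1]);return -R.T@t,v/np.linalg.norm(v)
def onz(px,c,z):
    o,v=ray(px,c);return o+v*(z-o[2])/v[2]
def tri(obs):
    A=np.zeros((3,3));b=np.zeros(3);rs=[ray(p,c) for p,c in obs]
    for o,v in rs: P=np.eye(3)-np.outer(v,v);A+=P;b+=P@o
    X=np.linalg.solve(A,b);return X,max(np.linalg.norm((np.eye(3)-np.outer(v,v))@(X-o)) for o,v in rs)
def proj(X,c):
    K,d,R,t=c;return cv2.projectPoints(np.array([X],float),cv2.Rodrigues(R)[0],t,K,d)[0][0,0]
def go(x,y,z,yaw,frm=None):
    """shift from frm=(x,y,z,yaw) or the present pose, in plan units; assumes tool down"""
    if frm is None:
        R,p=pose();
    else: p=np.array(frm[:3]);R=(Ro.from_euler('xyz',[np.pi,0,frm[3]])).as_matrix()
    Rt=Ro.from_euler('xyz',[np.pi,0,yaw]).as_matrix()
    s=R.T@(np.array([x,y,z])-p)/.03; w=np.degrees(Ro.from_matrix(R.T@Rt).as_rotvec())/6
    return [round(float(k),2) for k in [*s,*w]]
def snap(n,name=None):
    po=pose();im=ctrl.camera(n)
    if name: cv2.imwrite(f'pics/{name}.png',im[:,:,::-1])
    return cam(n,po),im
E
python3 - <<'E'
from h import *
T=cam('top');S=cam('scene')
for n,a,b in [('tile1',(292.5,228.9),(342,265.5)),('ur a',(150,267),(488.1,267.6)),('ur b',(183.5,310),(456.9,232.7)),('oyA',(281.5,291.5),(359.5,234.5)),('oyB',(236,310.5),(409.5,232)),('barA',(375.1,301.6),(284.7,193.8)),('barB',(428.3,324.5),(240,173.4)),('baskA',(367.8,300.3),(284,225.8)),('baskB',(419.8,330.2),(243.1,200.5)),('hook1',(486.4,218.6),(163.3,193.3)),('hook2',(510.3,282.3),(159.3,158.2)),('high',(219.8,224.7),(411.6,278.7)),('low',(358.4,233.4),(272.2,262.6)),('plate',(248.2,160.2),(378.3,349.6)),('blueurch',(160,217),(479,308)),('tin',(379.8,163.7),(232.4,323.9))]:
    X,r=tri([(a,T),(b,S)]);print(n,X.round(3),round(r,4))
E
```

```text
tile1 [0.599 0.032 0.053] 0.0025
ur a [0.507 0.359 0.025] 0.0014
ur b [0.409 0.278 0.026] 0.0005
oyA [0.457 0.05  0.019] 0.0029
oyB [0.409 0.162 0.004] 0.0027
barA [ 0.437 -0.15   0.097] 0.0059
barB [ 0.392 -0.273  0.104] 0.0014
baskA [ 0.441 -0.151 -0.008] 0.0009
baskB [ 0.374 -0.279 -0.004] 0.0055
hook1 [ 0.61  -0.365  0.206] 0.0029
hook2 [ 0.485 -0.424  0.197] 0.0055
high [0.606 0.195 0.055] 0.0016
low [ 0.598 -0.128  0.024] 0.0047
plate [0.77  0.147 0.002] 0.0033
blueurch [0.625 0.345 0.018] 0.0001
tin [ 0.77  -0.174 -0.001] 0.0011
```

```bash
python3 - <<'E'
from h import *
print(go(.40,-.27,.28,1.1)); print(go(.60,.03,.30,1.571,(.40,-.27,.28,1.1)))
E
```

```text
[8.59, -4.73, -2.49, -0.0, -0.0, -6.55]
[11.94, 1.41, -0.67, -0.0, 0.0, -4.5]
```

Call:
step_arm(plan=[[[8.6,-4.7,-2.5,0,0,-6.5],[8.6,-4.7,-2.5,0,0,-6.5],[8.6,-4.7,-2.5,0,0,-6.5],[8.6,-4.7,-2.5,0,0,-6.5],[8.6,-4.7,-2.5,0,0,-6.5],[8.6,-4.7,-2.5,0,0,-6.5],[8.6,-4.7,-2.5,0,0,-6.5],[8.6,-4.7,-2.5,0,0,-6.5]]], grip=1)

```text
time_s: 2.17
ee_pos: [0.4031, -0.2674, 0.2823]
eef_rot: [3.139, -0.0, 1.098]
force: [0.6, -0.9, 0.4]
grip_width: 0.0941
grip_force: 0.0
```

Call:
step_arm(plan=[[[10,1.2,-0.7,0,0,-4.5],[10,1.2,-0.7,0,0,-4.5],[10,1.2,-0.7,0,0,-4.5],[10,1.2,-0.7,0,0,-4.5],[10,1.2,-0.7,0,0,-4.5],[10,1.2,-0.7,0,0,-4.5],[10,1.2,-0.7,0,0,-4.5],[10,1.2,-0.7,0,0,-4.5]]])

```text
time_s: 2.83
ee_pos: [0.572, -0.0167, 0.3011]
eef_rot: [-3.141, -0.001, 1.569]
force: [-0.3, -0.1, -0.4]
grip_width: 0.094
grip_force: 0.0
```

Call:
step_arm(plan=[[[0,0,0,0,0,0],[0,0,0,0,0,0]]])

```text
time_s: 3.0
ee_pos: [0.5701, -0.0209, 0.3009]
eef_rot: [-3.141, 0.0, 1.566]
force: [0.1, -0.5, 0.7]
grip_width: 0.0943
grip_force: 0.0
```

```bash
python3 - <<'E'
from h import *
c,im=snap('wrist','w1')
T=cam('top');S=cam('scene')
for q,z in (("tile1",.07),("high_step",.0525),("low_step",.0365),("stand",.0),("oyster1",.011)):
  print(q,[(d['at'],round(d['confidence'],2),onz(d['at'],c,z).round(4)) for d in ctrl.place_of(q,"wrist")])
E
```

```text
tile1 [([354.8, 155.0], 0.98, array([0.6023, 0.0394, 0.07  ])), ([489.9, 210.8], 0.5, array([ 0.7541, -0.0208,  0.07  ]))]
high_step []
low_step [([350.5, 283.0], 0.94, array([ 0.6023, -0.1196,  0.0365]))]
stand []
oyster1 [([188.1, 44.8], 0.92, array([0.4145, 0.163 , 0.011 ])), ([142.7, 122.9], 0.91, array([0.3514, 0.0773, 0.011 ])), ([92.0, 45.4], 0.84, array([0.2988, 0.1677, 0.011 ])), ([226.7, 141.5], 0.72, array([0.4527, 0.0533, 0.011 ]))]
```

View pics/w1.png

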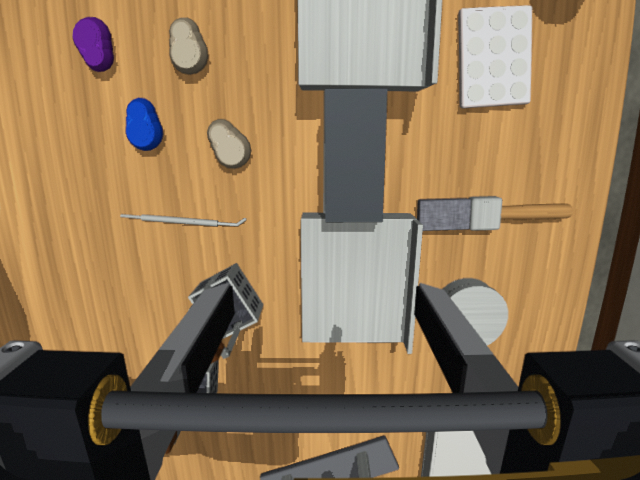

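The wrist view shows tile1's top face with corners at about (325,89), (387,89), (385,222) and (325,222). The high step is above it in the picture and the low step below. The oysters are at (188,45) and (229,143), the blue and purple look-alikes are beside them, and the pick is at (183,220).

```bash
python3 - <<'E'
from h import *
c=cam('wrist');im=cv2.imread('pics/w1.png')
m=ctrl.masks_of('tile1','wrist')[0];p=m['pixels'].astype(np.uint8)
ys,xs=np.nonzero(p);print(m['confidence'],xs.min(),xs.max(),ys.min(),ys.max())
# back-project boundary to z=.07 and fit rectangle
cn=max(cv2.findContours(p,cv2.RETR_EXTERNAL,cv2.CHAIN_APPROX_NONE)[0],key=len)[:,0]
W=np.array([onz(q,c,.07)[:2] for q in cn]);r=cv2.minAreaRect((W*1e3).astype(np.float32));print('tile rect mm',r)
g=cv2.cvtColor(im,cv2.COLOR_BGR2GRAY)
for y in (100,120,150,180,200,215): # edge columns
    row=g[y-1:y+2].mean(0);dx=np.abs(np.diff(row));L=310+dx[310:345].argmax()+.5;Rr=365+dx[365:405].argmax()+.5
    print(y,onz((L+.5,y),c,.07)[:2].round(4),onz((Rr+.5,y),c,.07)[:2].round(4))
for nm,pts,z in(('low',[(301,213),(302,342),(407,342)],.0365),('hi',[(298,88),(299,20),(428,88)],.0525)):
    print(nm,[onz(q,c,z)[:2].round(4) for q in pts])
E
```

```text
0.95 324 386 88 221
tile rect mm ((602.8914794921875, 36.38987731933594), (64.17231750488281, 139.43190002441406), 0.4237622916698456)
100 [0.5704 0.0943] [0.636  0.0941]
120 [0.5671 0.0745] [0.6356 0.0743]
150 [0.5627 0.044 ] [0.6356 0.0437]
180 [0.5623 0.0124] [0.6356 0.0121]
200 [ 0.5631 -0.0093] [ 0.6352 -0.0097]
215 [ 0.5707 -0.026 ] [ 0.6347 -0.0264]
low [array([ 0.5422, -0.0306]), array([ 0.5392, -0.2046]), array([ 0.6789, -0.2061])]
hi [array([0.5429, 0.1081]), array([0.5453, 0.175 ]), array([0.6814, 0.1081])]
```

```bash
python3 - <<'E'
from h import *
print(go(.603,.036,.10,1.562))
E
```

```text
[1.92, 1.09, 6.72, 0.0, 0.0, 0.02]
```

Call:
step_arm(plan=[[[1.9,1.1,3.0,0,0,0],[1.9,1.1,6.7,0,0,0],[1.9,1.1,6.7,0,0,0],[1.9,1.1,6.7,0,0,0],[1.9,1.1,6.7,0,0,0],[1.9,1.1,6.7,0,0,0],[1.9,1.1,6.7,0,0,0],[1.9,1.1,6.7,0,0,0]]])

```text
time_s: 4.02
ee_pos: [0.6043, 0.0357, 0.1027]
eef_rot: [3.139, 0.0, 1.565]
force: [-0.4, -0.0, 0.7]
grip_width: 0.0939
grip_force: 0.0
```

Call:
step_arm(plan=[[[0,0,0.5,0,0,0],[0,0,1.0,0,0,0],[0,0,1.2,0,0,0],[0,0,1.2,0,0,0],[0,0,1.2,0,0,0],[0,0,1.2,0,0,0]]])

```text
time_s: 4.52
ee_pos: [0.6043, 0.036, 0.0664]
eef_rot: [3.139, -0.0, 1.566]
force: [-0.0, 0.4, -0.3]
grip_width: 0.0938
grip_force: 0.0
```

Down 9 mm more, then close.

Call:
step_arm(plan=[[[0,0,0.15,0,0,0],[0,0,0.3,0,0,0],[0,0,0.3,0,0,0],[0,0,0.3,0,0,0]]])

```text
time_s: 4.85
ee_pos: [0.6033, 0.0362, 0.0552]
eef_rot: [-3.141, -0.0, 1.566]
force: [-0.7, 0.5, 0.0]
grip_width: 0.0943
grip_force: 0.0
```

Call:
step_arm(plan=[[[0,0,0,0,0,0],[0,0,0,0,0,0],[0,0,0,0,0,0],[0,0,0,0,0,0],[0,0,0,0,0,0],[0,0,0,0,0,0],[0,0,0,0,0,0],[0,0,0,0,0,0]]], grip=0.4, squeeze=25)

```text
time_s: 5.52
ee_pos: [0.6035, 0.0362, 0.0555]
eef_rot: [-3.142, 0.0, 1.566]
force: [-0.7, -0.6, 0.4]
grip_width: 0.0635
grip_force: 25.0
```

Gripped at 63.5 mm, as expected. Now I'll slide it towards +y, unloaded by a hair.

Call:
step_arm(plan=[[[0.0,0,-0.03,0,0,0],[0.3,0,-0.03,0,0,0],[0.7,0.01,-0.03,0,0,0],[1.1,0.01,-0.03,0,0,0],[1.5,0.02,-0.03,0,0,0],[1.9,0.02,-0.03,0,0,0],[2.3,0.03,-0.03,0,0,0],[2.6,0.03,-0.03,0,0,0]]])

```text
time_s: 6.18
ee_pos: [0.6047, 0.116, 0.0563]
eef_rot: [-3.142, -0.0, 1.567]
force: [0.0, 0.3, -3.1]
grip_width: 0.0637
grip_force: 25.0
```

Call:
step_arm(plan=[[[0.3,0,0,0,0,0],[0.7,0.01,0,0,0,0],[1.1,0.01,0,0,0,0],[1.5,0.02,0,0,0,0],[1.9,0.02,0,0,0,0],[2.3,0.03,0,0,0,0],[2.67,0.03,0,0,0,0],[2.67,0.03,0,0,0,0]]])

```text
time_s: 6.85
ee_pos: [0.6059, 0.1965, 0.0563]
eef_rot: [3.141, -0.0, 1.567]
force: [-0.7, -0.7, -3.4]
grip_width: 0.0638
grip_force: 25.0
```

Call:
step_arm(plan=[[[0,0,0,0,0,0],[0,0,0,0,0,0],[0,0,0,0,0,0]]])

```text
time_s: 7.1
ee_pos: [0.6062, 0.1937, 0.0563]
eef_rot: [-3.141, 0.0, 1.565]
force: [-0.3, 1.3, -3.4]
grip_width: 0.0637
grip_force: 25.0
```

Call:
step_arm(plan=[[[0,0,0.03,0,0,0],[0,0,0.06,0,0,0],[0,0,0.06,0,0,0]]])

```text
time_s: 7.35
ee_pos: [0.6061, 0.194, 0.0543]
eef_rot: [-3.141, 0.0, 1.565]
force: [0.4, 0.4, -3.6]
grip_width: 0.0639
grip_force: 25.0
```

Call:
step_arm(plan=[[[0,0,0,0,0,0],[0,0,0,0,0,0],[0,0,0,0,0,0],[0,0,0,0,0,0],[0,0,0,0,0,0],[0,0,0,0,0,0]]], grip=0.9)

```text
time_s: 7.85
ee_pos: [0.6062, 0.1943, 0.0546]
eef_rot: [3.141, -0.0, 1.566]
force: [-0.4, -0.4, 0.2]
grip_width: 0.0844
grip_force: 0.0
```

Call:
step_arm(plan=[[[0,0,-0.5,0,0,0],[0,0,-1.5,0,0,0],[-3,0,-3,0,0,0],[-6,-0.1,-6,0,0,0],[-6,-0.1,-7,0,0,0],[-6,-0.1,-7,0,0,0],[-6,-0.1,-7,0,0,0],[-6,-0.1,-7,0,0,0]]])

```text
time_s: 8.52
ee_pos: [0.6019, 0.0127, 0.2668]
eef_rot: [3.14, 0.0, 1.565]
force: [0.2, -0.3, 0.7]
grip_width: 0.0846
grip_force: 0.0
```

```bash
cat >> h.py <<'E'
def tiles(c,z,which=None):
    for m in ctrl.masks_of('tile1','wrist'):
        p=m['pixels'].astype(np.uint8);cn=max(cv2.findContours(p,cv2.RETR_EXTERNAL,cv2.CHAIN_APPROX_NONE)[0],key=len)[:,0]
        for zz in z:
            W=np.array([onz(q,c,zz)[:2] for q in cn]);r=cv2.minAreaRect((W*1e3).astype(np.float32));print('tile',round(m['confidence'],2),zz,np.round(r[0],1),np.round(r[1],1),round(r[2],2))
E
python3 - <<'E'
from h import *
print(pose()[1])
c,im=snap('wrist','w2');tiles(c,(.0685,.054))
E
```

```text
[0.60188428 0.01271359 0.26675795]
tile 0.79 0.0685 [605.5 168.3] [88.5 63.9] 89.75
tile 0.79 0.054 [605.6 171.1] [91.9 66.4] 89.75
tile 0.67 0.0685 [604.2  39.2] [135.3  62.5] 88.54
tile 0.67 0.054 [604.3  37. ] [140.5  64.9] 88.54
```

View pics/w2.png

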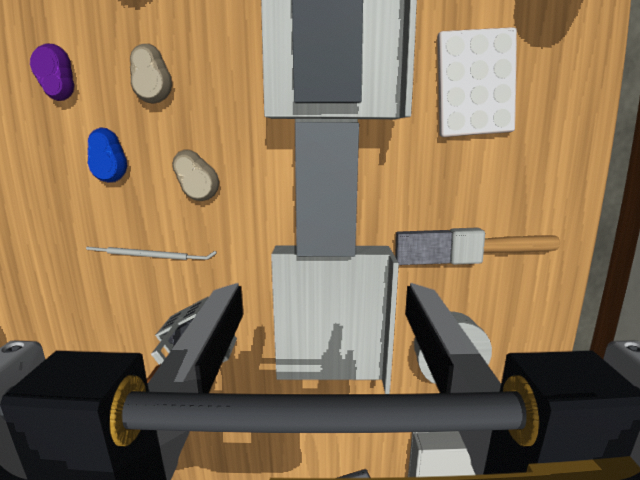

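The picture shows tile1 on the high step: its near end is at y≈0.124, so its centre is about (0.6055, 0.194). Tile2 is still stacked at (0.604, 0.037). Now tile2.

```bash
python3 - <<'E'
from h import *
print(go(.604,.0365,.085,1.565))
E
```

```text
[0.85, -0.03, 6.16, 0.08, 0.01, -0.03]
```

Call:
step_arm(plan=[[[0.8,0.05,2,0,0,0],[0.8,0.05,4,0,0,0],[0.8,0.05,6.1,0,0,0],[0.8,0.05,6.1,0,0,0],[0.8,0.05,6.1,0,0,0],[0.8,0.05,6.1,0,0,0],[0.8,0.05,6.1,0,0,0],[0.8,0.05,6.1,0,0,0]]], grip=1)

```text
time_s: 9.28
ee_pos: [0.6047, 0.0385, 0.0834]
eef_rot: [3.139, -0.0, 1.566]
force: [-0.0, -0.4, 0.5]
grip_width: 0.0938
grip_force: 0.0
```

Call:
step_arm(plan=[[[0,0,0.5,0,0,0],[0,0,1.0,0,0,0],[0,0,1.25,0,0,0],[0,0,1.25,0,0,0],[0,0,1.25,0,0,0],[0,0,1.25,0,0,0]]])

```text
time_s: 9.78
ee_pos: [0.6046, 0.0383, 0.0456]
eef_rot: [3.14, -0.0, 1.566]
force: [0.4, -0.3, 0.8]
grip_width: 0.0939
grip_force: 0.0
```

Call:
step_arm(plan=[[[0,0,0.1,0,0,0],[0,0,0.15,0,0,0],[0,0,0.15,0,0,0],[0,0,0.15,0,0,0]]])

```text
time_s: 10.12
ee_pos: [0.6038, 0.0383, 0.0396]
eef_rot: [3.142, 0.0, 1.566]
force: [-0.3, 0.3, -0.0]
grip_width: 0.0941
grip_force: 0.0
```

Call:
step_arm(plan=[[[0,0,0,0,0,0],[0,0,0,0,0,0],[0,0,0,0,0,0],[0,0,0,0,0,0],[0,0,0,0,0,0],[0,0,0,0,0,0],[0,0,0,0,0,0],[0,0,0,0,0,0]]], grip=0.4)

```text
time_s: 10.78
ee_pos: [0.6039, 0.0383, 0.0396]
eef_rot: [3.141, 0.0, 1.566]
force: [1.0, 1.0, 0.6]
grip_width: 0.0642
grip_force: 25.0
```

Call:
step_arm(plan=[[[0.0,0,-0.03,0,0,0],[-0.3,0,-0.03,0,0,0],[-0.7,-0.01,-0.03,0,0,0],[-1.1,-0.01,-0.03,0,0,0],[-1.5,-0.02,-0.03,0,0,0],[-1.9,-0.02,-0.03,0,0,0],[-2.3,-0.03,-0.03,0,0,0],[-2.6,-0.03,-0.03,0,0,0]]])

```text
time_s: 11.45
ee_pos: [0.6024, -0.0415, 0.0404]
eef_rot: [3.142, 0.0, 1.565]
force: [-0.0, -0.2, -2.1]
grip_width: 0.0636
grip_force: 25.0
```

Call:
step_arm(plan=[[[-0.3,0,0,0,0,0],[-0.7,-0.01,0,0,0,0],[-1.1,-0.01,0,0,0,0],[-1.5,-0.02,0,0,0,0],[-1.9,-0.02,0,0,0,0],[-2.3,-0.03,0,0,0,0],[-2.67,-0.03,0,0,0,0],[-2.67,-0.03,0,0,0,0]]])

```text
time_s: 12.12
ee_pos: [0.6012, -0.122, 0.0405]
eef_rot: [3.141, 0.0, 1.564]
force: [0.1, 0.4, -3.6]
grip_width: 0.0632
grip_force: 25.0
```

Call:
step_arm(plan=[[[0,0,0.03,0,0,0],[0,0,0.06,0,0,0],[0,0,0.06,0,0,0]]])

```text
time_s: 12.37
ee_pos: [0.6011, -0.1192, 0.0384]
eef_rot: [-3.141, -0.0, 1.566]
force: [-0.4, 0.3, -2.7]
grip_width: 0.0637
grip_force: 25.0
```

Call:
step_arm(plan=[[[0,0,0,0,0,0],[0,0,0,0,0,0],[0,0,0,0,0,0],[0,0,0,0,0,0],[0,0,0,0,0,0],[0,0,0,0,0,0]]], grip=0.9)

```text
time_s: 12.87
ee_pos: [0.6013, -0.1197, 0.0387]
eef_rot: [3.141, -0.0, 1.566]
force: [-0.1, -0.1, 0.2]
grip_width: 0.0844
grip_force: 0.0
```

Call:
step_arm(plan=[[[0,0,-0.5,0,0,0],[0,0,-1.5,0,0,0],[0,0,-3,0,0,0],[0,0,-5,0,0,0],[0,0,-7,0,0,0],[0,0,-7,0,0,0],[0,0,-7,0,0,0],[0,0,-7,0,0,0]]])

```text
time_s: 13.53
ee_pos: [0.6018, -0.1199, 0.251]
eef_rot: [3.137, 0.001, 1.566]
force: [-0.2, -0.7, -0.5]
grip_width: 0.0846
grip_force: 0.0
```

```bash
python3 - <<'E'
from h import *
print(pose()[1])
c,im=snap('wrist','w3');tiles(c,(.0525,.0685))
T,im=snap('top','top1');S,im=snap('scene')
for q in("tile1","oyster1","urchin1","bar1"):
  for n in ('top','scene'): print(q,n,[(d['at'],round(d['confidence'],2)) for d in ctrl.place_of(q,n)])
E
```

```text
[ 0.60183684 -0.11993416  0.25099343]
tile 0.98 0.0525 [603.3  23.2] [113.2  62. ] 89.81
tile 0.98 0.0685 [603.3  20.6] [108.4  59.3] 89.81
tile 0.85 0.0525 [ 599.7 -120.3] [140.5  64.8] 89.37
tile 0.85 0.0685 [ 599.8 -116.7] [134.5  62. ] 89.37
tile1 top [([223.5, 225.1], 0.7), ([289.3, 228.3], 0.65), ([358.2, 232.3], 0.61), ([220.4, 226.4], 0.56)]
tile1 scene [([275.6, 260.5], 0.78), ([338.5, 284.4], 0.77), ([412.1, 280.8], 0.71), ([340.8, 277.9], 0.71)]
oyster1 top [([233.0, 312.5], 0.9), ([285.6, 292.2], 0.76), ([274.4, 340.6], 0.71), ([226.7, 353.4], 0.68)]
oyster1 scene [([365.0, 235.1], 0.81), ([410.5, 232.4], 0.77), ([418.5, 204.4], 0.77), ([379.7, 210.3], 0.63)]
urchin1 top [([184.1, 309.8], 0.82), ([146.7, 268.7], 0.77), ([380.7, 164.1], 0.26)]
urchin1 scene [([488.3, 270.3], 0.86), ([454.3, 234.5], 0.79), ([478.3, 311.4], 0.69), ([161.7, 193.0], 0.68)]
bar1 top [([427.8, 327.5], 0.71), ([292.0, 228.8], 0.68), ([292.1, 231.4], 0.35)]
bar1 scene [([282.3, 193.1], 0.94), ([241.6, 171.2], 0.91), ([332.7, 216.3], 0.63)]
```

View pics/w3.png

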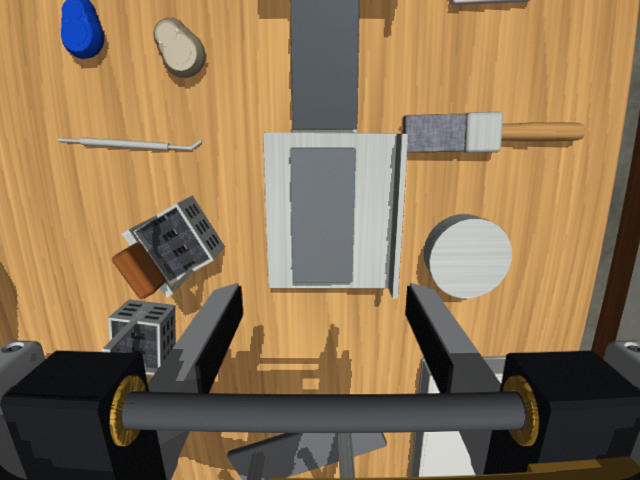

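Tile2's centre is at (0.600, -0.120), square on the low step, and tile3 is still stacked. Next are the baskets and the rack, measured from two wrist positions.

```bash
python3 - <<'E'
from h import *
print(go(.42,-.30,.36,1.571)); print(go(.46,-.44,.36,1.571,(.42,-.30,.36,1.571)))
E
```

```text
[-6.04, -6.01, -3.72, -0.0, -0.0, -0.05]
[-4.67, 1.33, 0.0, 0.0, 0.0, 0.0]
```

Call:
step_arm(plan=[[[-6,-6,-3.7,0,0,0],[-6,-6,-3.7,0,0,0],[-6,-6,-3.7,0,0,0],[-6,-6,-3.7,0,0,0],[-6,-6,-3.7,0,0,0],[-6,-6,-3.7,0,0,0],[-6,-6,-3.7,0,0,0],[-6,-6,-3.7,0,0,0]]], grip=1)

```text
time_s: 14.8
ee_pos: [0.4179, -0.3018, 0.3625]
eef_rot: [3.139, 0.003, 1.562]
force: [-0.8, -0.1, 0.2]
grip_width: 0.0941
grip_force: 0.0
```

Call:
step_arm(plan=[[[0,0,0,0,0,0],[0,0,0,0,0,0],[0,0,0,0,0,0],[0,0,0,0,0,0]]])

```text
time_s: 15.13
ee_pos: [0.4209, -0.2981, 0.359]
eef_rot: [-3.141, -0.001, 1.567]
force: [-0.5, 0.1, -1.1]
grip_width: 0.0945
grip_force: 0.0
```

```bash
python3 - <<'E'
from h import *
import pickle
po=pose();c,im=snap('wrist','w4');print(po[1])
D={q:[(d['at'],round(d['confidence'],2)) for d in ctrl.place_of(q,'wrist')] for q in('bar1','basket1','hook1')}
print(D);pickle.dump((c,D),open('v4.pkl','wb'))
E
```

```text
[ 0.42090929 -0.29809769  0.35898585]
{'bar1': [([341.1, 68.3], 0.71), ([288.4, 184.5], 0.66)], 'basket1': [([295.6, 171.6], 0.81), ([340.9, 82.7], 0.67)], 'hook1': [([514.3, 300.6], 0.83), ([390.2, 345.8], 0.59)]}
```

Call:
step_arm(plan=[[[-4.7,1.3,0,0,0,0],[-4.7,1.3,0,0,0,0],[-4.7,1.3,0,0,0,0],[-4.7,1.3,0,0,0,0],[-4.7,1.3,0,0,0,0],[-4.7,1.3,0,0,0,0],[-4.7,1.3,0,0,0,0],[-4.7,1.3,0,0,0,0]]])

```text
time_s: 16.0
ee_pos: [0.4587, -0.439, 0.3604]
eef_rot: [3.141, 0.001, 1.567]
force: [0.4, 0.7, -0.3]
grip_width: 0.0939
grip_force: 0.0
```

Call:
step_arm(plan=[[[0,0,0,0,0,0],[0,0,0,0,0,0],[0,0,0,0,0,0],[0,0,0,0,0,0]]])

```text
time_s: 16.33
ee_pos: [0.4586, -0.4398, 0.36]
eef_rot: [3.141, 0.0, 1.566]
force: [-0.0, 0.2, -0.2]
grip_width: 0.0937
grip_force: 0.0
```

```bash
python3 - <<'E'
from h import *
import pickle
po=pose();c,im=snap('wrist','w5');print(po[1])
D={q:[(d['at'],round(d['confidence'],2)) for d in ctrl.place_of(q,'wrist')] for q in('bar1','basket1','hook1')}
print(D);pickle.dump((c,D),open('v5.pkl','wb'))
a=cv2.imread('pics/w4.png');b=cv2.imread('pics/w5.png')
E
```

```text
[ 0.45861869 -0.43978606  0.35995009]
{'bar1': [([249.5, 49.7], 0.82)], 'basket1': [([266.5, 65.8], 0.95)], 'hook1': [([355.9, 206.2], 0.93), ([492.7, 153.0], 0.66)]}
```

View pics/w4.png

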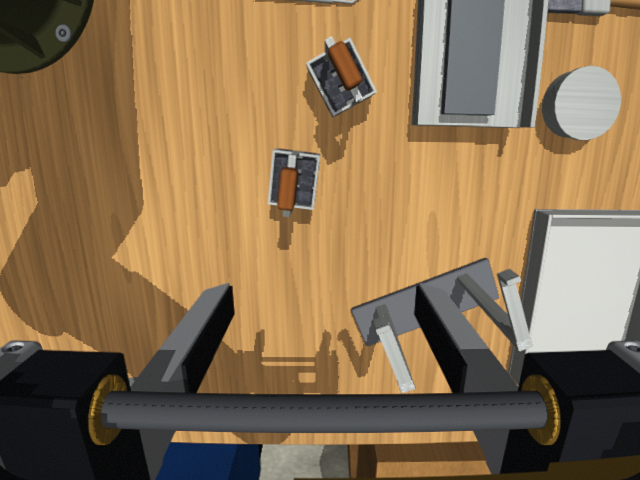

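View pics/w5.png

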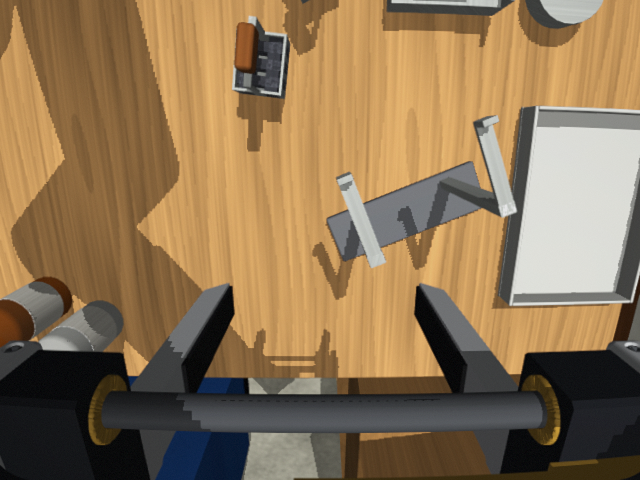

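In w4 the orange grip blocks are at (345,65) for basket A and (288,188) for basket B. In w5 the hook straps run from tip to post: (345,178) to (377,265) is the near hook and (487,122) to (508,212) the far one.

```bash
python3 - <<'E'
from h import *
import pickle
c4,_=pickle.load(open('v4.pkl','rb'));c5,_=pickle.load(open('v5.pkl','rb'));T=cam('top');S=cam('scene')
for n,o in {'hook1':[((514.3,300.6),c4),((492.7,153),c5)],'hook2':[((390.2,345.8),c4),((355.9,206.2),c5)],'hook1all':[((514.3,300.6),c4),((492.7,153),c5),((486.4,218.6),T),((163.3,193.3),S)],'hook2all':[((390.2,345.8),c4),((355.9,206.2),c5),((510.3,282.3),T),((159.3,158.2),S)],
 'barB':[((288.4,184.5),c4),((249.5,49.7),c5),((427.8,326),T),((241,172.3),S)],'barA':[((341.1,68.3),c4),((283.5,193.4),S)],
 'postend2':[((408,389),c4),((377,265),c5)],'postend1':[((526,348),c4),((509,212),c5)]}.items():
    X,r=tri(o);print(n,X.round(4),round(r,4))
for nm,pts in (('h2',[(345,178),(377,265)]),('h1',[(487,122),(508,212)])):
    w=[onz(p,c5,.2)[:2] for p in pts];d=w[1]-w[0];print(nm,np.round(w,4),np.linalg.norm(d).round(4),np.degrees(np.arctan2(d[1],d[0])).round(2))
for im,c in (('w4',c4),('w5',c5)):
    I=cv2.imread(f'pics/{im}.png');H=cv2.cvtColor(I,cv2.COLOR_BGR2HSV);m=cv2.inRange(H,(3,150,60),(13,255,255));m[:,:100]=0;m[300:]=0
    m=cv2.morphologyEx(m,cv2.MORPH_OPEN,np.ones((3,3)))
    for cn in cv2.findContours(m,cv2.RETR_EXTERNAL,cv2.CHAIN_APPROX_NONE)[0]:
        if cv2.contourArea(cn)<200: continue
        for z in (.14,.125):
            W=np.array([onz(q,c,z)[:2] for q in cn[:,0]]);r=cv2.minAreaRect((W*1e3).astype(np.float32));print(im,cn[:,0].mean(0).round(),z,np.round(r[0],1),np.round(r[1],1),round(r[2],1))
E
```

```text
hook1 [ 0.608  -0.3731  0.2007] 0.0004
hook2 [ 0.4868 -0.4205  0.2027] 0.0002
hook1all [ 0.6079 -0.3697  0.2019] 0.0057
hook2all [ 0.4869 -0.4226  0.1984] 0.0058
barB [ 0.3835 -0.2716  0.1031] 0.0051
barA [ 0.4391 -0.1468  0.1002] 0.0004
postend2 [ 0.5096 -0.479   0.1952] 0.0006
postend1 [ 0.6279 -0.4258  0.2031] 0.0001
h2 [[ 0.4771 -0.3955]
 [ 0.5083 -0.4774]] 0.0876 -69.17
h1 [[ 0.6001 -0.3469]
 [ 0.6284 -0.4265]] 0.0845 -70.41
w4 [287. 188.] 0.14 [ 381.5 -271.5] [44.  17.3] 82.7
w4 [287. 188.] 0.125 [ 380.  -273.6] [45.6 18. ] 82.7
w4 [345.  64.] 0.14 [ 441.6 -149.8] [17.2 42.3] 28.0
w4 [345.  64.] 0.125 [ 442.4 -147.4] [17.8 43.9] 28.0
w5 [244.  46.] 0.14 [ 381.7 -273.9] [42.7 16.9] 82.6
w5 [244.  46.] 0.125 [ 378.8 -270.8] [44.3 17.6] 82.6
```

```bash
python3 - <<'E'
from h import *
print(go(.3815,-.2725,.22,1.443))
E
```

```text
[5.57, -2.6, 4.65, -0.0, -0.0, 1.17]
```

Call:
step_arm(plan=[[[5.55,-2.6,3,0,0,1.17],[5.55,-2.6,3,0,0,1.17],[5.55,-2.6,4.65,0,0,1.17],[5.55,-2.6,4.65,0,0,1.17],[5.55,-2.6,4.65,0,0,1.17],[5.55,-2.6,4.65,0,0,1.17],[5.55,-2.6,4.65,0,0,1.17],[5.55,-2.6,4.65,0,0,1.17]]], grip=0.65)

```text
time_s: 17.2
ee_pos: [0.3813, -0.2728, 0.2203]
eef_rot: [-3.142, -0.0, 1.444]
force: [0.1, -0.3, 0.8]
grip_width: 0.0611
grip_force: 0.0
```

Call:
step_arm(plan=[[[0,0,0.5,0,0,0],[0,0,1.2,0,0,0],[0,0,2,0,0,0],[0,0,2.6,0,0,0],[0,0,2.6,0,0,0],[0,0,2.6,0,0,0],[0,0,2.6,0,0,0]]])

```text
time_s: 17.78
ee_pos: [0.3823, -0.2742, 0.1438]
eef_rot: [3.14, 0.001, 1.443]
force: [-0.9, 0.9, -0.0]
grip_width: 0.0608
grip_force: 0.0
```

Call:
step_arm(plan=[[[0,0,0.4,0,0,0],[0,0,0.75,0,0,0],[0,0,0.75,0,0,0],[0,0,0.75,0,0,0]]])

```text
time_s: 18.12
ee_pos: [0.3816, -0.2733, 0.12]
eef_rot: [3.142, -0.0, 1.443]
force: [0.7, -0.1, -0.6]
grip_width: 0.0612
grip_force: 0.0
```

Call:
step_arm(plan=[[[0,0,0,0,0,0],[0,0,0,0,0,0],[0,0,0,0,0,0],[0,0,0,0,0,0],[0,0,0,0,0,0],[0,0,0,0,0,0],[0,0,0,0,0,0],[0,0,0,0,0,0]]], grip=0.05, squeeze=40)

```text
time_s: 18.78
ee_pos: [0.3814, -0.2732, 0.1197]
eef_rot: [3.142, -0.0, 1.443]
force: [-0.8, -0.0, 0.5]
grip_width: 0.0178
grip_force: 40.0
```

```bash
python3 - <<'E'
from h import *
print(pose()[1])
h=np.array([.4868,-.4205]);d=np.array([np.cos(-1.208),np.sin(-1.208)])
ent=h-.13*d; fin=h+.004*d; print(ent,fin)
R,p=pose();y0=1.443;y1=np.radians(20.8)
print(go(p[0],p[1],.265,y0)); print(go(*ent,.265,y1,(p[0],p[1],.265,y0))); print(go(*fin,.25,y1,(*ent,.25,y1)))
E
```

```text
[ 0.38142586 -0.27319901  0.11967822]
[ 0.44066431 -0.29896195] [ 0.48821956 -0.42423963]
[0.0, 0.0, -4.84, 0.0, -0.0, 0.0]
[-0.6, 2.07, 0.0, 0.0, -0.0, 10.31]
[-0.0, 4.47, 0.0, 0.0, 0.0, 0.0]
```

Call:
step_arm(plan=[[[0,0,-0.8,0,0,0],[0,0,-1.8,0,0,0],[0,0,-2.8,0,0,0],[0,0,-3.8,0,0,0],[0,0,-4.1,0,0,0],[0,0,-4.1,0,0,0]]])

```text
time_s: 19.28
ee_pos: [0.382, -0.2736, 0.2442]
eef_rot: [3.139, 0.002, 1.443]
force: [0.7, 0.6, -2.1]
grip_width: 0.0176
grip_force: 40.0
```

Call:
step_arm(plan=[[[-0.1,0.3,0,0,0,1],[-0.2,0.6,0,0,0,2],[-0.3,0.9,0,0,0,3],[-0.3,1.2,0,0,0,4],[-0.4,1.5,0,0,0,5],[-0.4,1.7,0,0,0,6],[-0.5,1.9,0,0,0,7],[-0.6,2.07,0,0,0,8]]])

```text
time_s: 19.95
ee_pos: [0.4406, -0.2986, 0.2399]
eef_rot: [-3.138, 0.001, 0.6]
force: [0.2, -0.2, -2.4]
grip_width: 0.0176
grip_force: 40.0
```

Call:
step_arm(plan=[[[0,0,0,0,0,1],[0,0,0,0,0,2],[0,0,0,0,0,2.3],[0,0,0,0,0,2.3],[0,0,0,0,0,2.3],[0,0,0,0,0,2.3]]])

```text
time_s: 20.45
ee_pos: [0.4405, -0.2987, 0.2415]
eef_rot: [-3.14, 0.001, 0.366]
force: [-0.1, 0.4, -2.6]
grip_width: 0.0176
grip_force: 40.0
```

```bash
python3 - <<'E'
from h import *
R,p=pose();print(p,ctrl.get_obs()['eef_rot'],ctrl.get_obs()['grip_width'])
c,im=snap('wrist','w6')
for X in ((.4868,-.4205,.2),(.608,-.3731,.2)): print('expect',proj(X,c))
print([(d['at'],round(d['confidence'],2),onz(d['at'],c,.2)) for d in ctrl.place_of('hook1','wrist')])
print(go(.4882,-.4242,p[2],np.radians(20.8)))
E
```

```text
[ 0.44051619 -0.29874935  0.2414549 ] [-3.14015134e+00  8.35663625e-04  3.66122109e-01] 0.01762596894891689
expect [530.51205951 271.37161548]
expect [559.75522222  48.65798083]
[([553.3, 49.1], 0.91, array([ 0.60625687, -0.36975258,  0.2       ])), ([531.0, 269.5], 0.83, array([ 0.48801752, -0.42015846,  0.2       ]))]
[-0.01, 4.47, 0.02, -0.01, 0.0, 0.02]
```

View pics/w6.png

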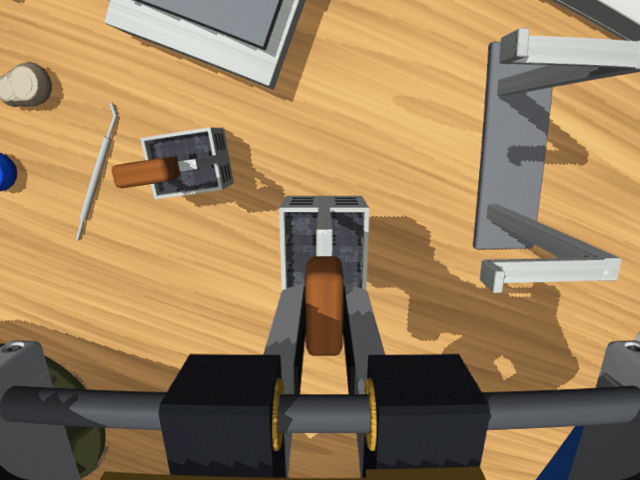

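The basket is held square, and the near hook at (531,270) matches the projection. Insert it along tool y, then lower.

Call:
step_arm(plan=[[[0,0.6,0,0,0,0],[0,1.3,0,0,0,0],[0,2.0,0,0,0,0],[0,2.7,0,0,0,0],[0,3.4,0,0,0,0],[0,4.1,0,0,0,0],[0,4.47,0,0,0,0],[0,4.47,0,0,0,0]]])

```text
time_s: 21.22
ee_pos: [0.4886, -0.4257, 0.2414]
eef_rot: [-3.141, 0.001, 0.364]
force: [0.7, -0.1, -2.7]
grip_width: 0.018
grip_force: 40.0
```

Call:
step_arm(plan=[[[0,0,0,0,0,0],[0,0,0.25,0,0,0],[0,0,0.5,0,0,0],[0,0,0.7,0,0,0],[0,0,0.8,0,0,0],[0,0,0.87,0,0,0],[0,0,0.87,0,0,0]]])

```text
time_s: 21.8
ee_pos: [0.4884, -0.424, 0.2161]
eef_rot: [-3.141, 0.0, 0.365]
force: [-0.2, 0.3, -1.9]
grip_width: 0.0176
grip_force: 40.0
```

Call:
step_arm(plan=[[[0,0,0.05,0,0,0],[0,0,0.08,0,0,0],[0,0,0.08,0,0,0]]])

```text
time_s: 22.05
ee_pos: [0.4887, -0.4243, 0.2147]
eef_rot: [3.141, -0.0, 0.365]
force: [-0.1, 0.6, 1.7]
grip_width: 0.0179
grip_force: 40.0
```

Call:
step_arm(plan=[[[0,0,0,0,0,0],[0,0,0,0,0,0],[0,0,0,0,0,0],[0,0,0,0,0,0]]], grip=0.29)

```text
time_s: 22.38
ee_pos: [0.4886, -0.4243, 0.2142]
eef_rot: [3.141, -0.0, 0.365]
force: [-1.0, -0.5, 0.8]
grip_width: 0.0272
grip_force: 0.0
```

Call:
step_arm(plan=[[[0,0,-0.3,0,0,0],[0,0,-0.8,0,0,0],[0,0,-1.5,0,0,0],[0,0,-2.5,0,0,0],[0,0,-3.2,0,0,0],[0,0,-3.2,0,0,0]]])

```text
time_s: 22.88
ee_pos: [0.4891, -0.4248, 0.3161]
eef_rot: [3.135, -0.003, 0.365]
force: [0.2, 0.3, 0.6]
grip_width: 0.0271
grip_force: 0.0
```

```bash
python3 - <<'E'
from h import *
R,p=pose();c,im=snap('wrist','w7')
H=cv2.cvtColor(im,cv2.COLOR_RGB2HSV);m=cv2.inRange(H,(3,150,60),(13,255,255))
m=cv2.morphologyEx(m,cv2.MORPH_OPEN,np.ones((3,3)))
for cn in cv2.findContours(m,cv2.RETR_EXTERNAL,cv2.CHAIN_APPROX_NONE)[0]:
    if cv2.contourArea(cn)<200: continue
    for z in (.14,.235):
        W=np.array([onz(q,c,z)[:2] for q in cn[:,0]]);r=cv2.minAreaRect((W*1e3).astype(np.float32));print(cn[:,0].mean(0).round(),z,np.round(r[0],1),np.round(r[1],1),round(r[2],1))
p=p.tolist()
print(p,go(.45,-.30,.30,1.2),go(.4418,-.1487,.22,2.059,(.45,-.30,.30,1.2)))
E
```

```text
[322. 248.] 0.14 [ 464.8 -433. ] [62.3 22. ] 20.7
[322. 248.] 0.235 [ 491.6 -422.6] [45.6 16.1] 20.7
[ 41. 169.] 0.14 [ 443.  -151.7] [16.6 43.6] 28.1
[ 41. 169.] 0.235 [ 475.7 -216.5] [12.2 32. ] 28.1
[0.4891202841529936, -0.42477428743102846, 0.31610765839359617] [0.27, -4.34, 0.42, 0.05, -0.0, -7.98] [4.6, -2.08, 2.67, 0.0, 0.0, -8.2]
```

View pics/w7.png

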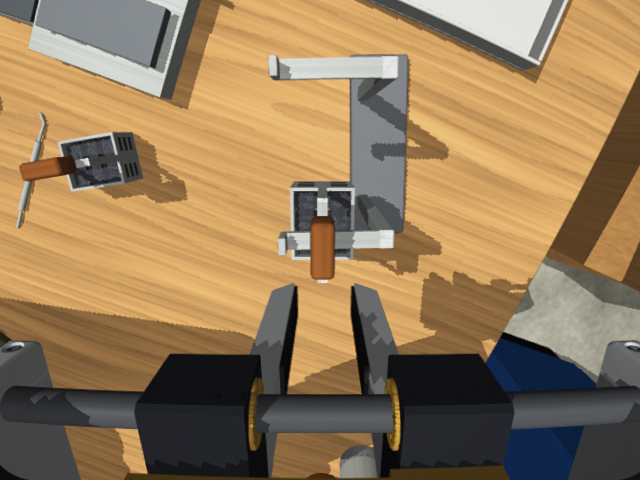

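Basket B hangs level on the near hook, with its block at (322,248) spanning the strap. Next is basket A, with its block at (41,169), or (0.442, -0.150).

Call:
step_arm(plan=[[[0.3,-4.3,0.4,0,0,-8],[0.3,-4.3,0.4,0,0,-8],[0.3,-4.3,0.4,0,0,-8],[0.3,-4.3,0.4,0,0,-8],[0.3,-4.3,0.4,0,0,-8],[0.3,-4.3,0.4,0,0,-8],[0.3,-4.3,0.4,0,0,-8],[0.3,-4.3,0.4,0,0,-8]]], grip=0.65)

```text
time_s: 23.6
ee_pos: [0.4507, -0.3002, 0.2974]
eef_rot: [-3.14, -0.0, 1.207]
force: [0.2, 0.0, -0.6]
grip_width: 0.061
grip_force: 0.0
```

Call:
step_arm(plan=[[[4.6,-2.1,2.6,0,0,-8.2],[4.6,-2.1,2.6,0,0,-8.2],[4.6,-2.1,2.6,0,0,-8.2],[4.6,-2.1,2.6,0,0,-8.2],[4.6,-2.1,2.6,0,0,-8.2],[4.6,-2.1,2.6,0,0,-8.2],[4.6,-2.1,2.6,0,0,-8.2],[4.6,-2.1,2.6,0,0,-8.2]]])

```text
time_s: 24.27
ee_pos: [0.4417, -0.1488, 0.2196]
eef_rot: [-3.141, -0.001, 2.063]
force: [0.1, 0.1, 0.4]
grip_width: 0.0613
grip_force: 0.0
```

Call:
step_arm(plan=[[[0,0,0,0,0,0],[0,0,0,0,0,0],[0,0,0,0,0,0]]])

```text
time_s: 24.52
ee_pos: [0.4418, -0.1492, 0.22]
eef_rot: [-3.141, -0.0, 2.057]
force: [-0.1, 0.4, 0.4]
grip_width: 0.0611
grip_force: 0.0
```

```bash
python3 - <<'E'
from h import *
R,p=pose();c,im=snap('wrist','w8')
H=cv2.cvtColor(im,cv2.COLOR_RGB2HSV);m=cv2.inRange(H,(3,150,60),(13,255,255))
m=cv2.morphologyEx(m,cv2.MORPH_OPEN,np.ones((3,3)))
for cn in cv2.findContours(m,cv2.RETR_EXTERNAL,cv2.CHAIN_APPROX_NONE)[0]:
    if cv2.contourArea(cn)<200: continue
    for z in (.14,):
        W=np.array([onz(q,c,z)[:2] for q in cn[:,0]]);r=cv2.minAreaRect((W*1e3).astype(np.float32));print(cn[:,0].mean(0).round(),z,np.round(r[0],1),np.round(r[1],1),round(r[2],1))
print(p,ctrl.get_obs()['eef_rot'],go(.4422,-.1495,.12,2.06))
E
```

```text
[324. 248.] 0.14 [ 440.  -145.6] [16.3 45.6] 27.4
[ 0.44182648 -0.14919413  0.2200014 ] [-3.14152140e+00 -1.24267175e-04  2.05803767e+00] [-0.02, 0.01, 3.34, -0.0, -0.0, -0.02]
```

Call:
step_arm(plan=[[[0,0,0.5,0,0,0],[0,0,1.2,0,0,0],[0,0,2,0,0,0],[0,0,2.7,0,0,0],[0,0,3.2,0,0,0],[0,0,3.33,0,0,0],[0,0,3.33,0,0,0],[0,0,3.33,0,0,0]]])

```text
time_s: 25.23
ee_pos: [0.4422, -0.1492, 0.121]
eef_rot: [3.141, 0.001, 2.06]
force: [0.4, -0.8, 0.6]
grip_width: 0.0611
grip_force: 0.0
```

Call:
step_arm(plan=[[[0,0,0,0,0,0],[0,0,0,0,0,0],[0,0,0,0,0,0],[0,0,0,0,0,0],[0,0,0,0,0,0],[0,0,0,0,0,0],[0,0,0,0,0,0],[0,0,0,0,0,0]]], grip=0.05, squeeze=40)

```text
time_s: 25.9
ee_pos: [0.4419, -0.1491, 0.1203]
eef_rot: [3.142, 0.0, 2.061]
force: [-0.4, 0.9, -0.0]
grip_width: 0.0176
grip_force: 40.0
```

```bash
python3 - <<'E'
from h import *
R,p=pose();print(p)
h=np.array([.608,-.373]);d=np.array([np.cos(-1.208),np.sin(-1.208)])
ent=h-.13*d; fin=h+.004*d; print(ent,fin)
y0=2.058;y1=np.radians(20.8);z=p[2]+.123
print(go(*ent,z,y1,(p[0],p[1],z,y0)),go(p[0]+.03,p[1]-.05,z,1.22,(p[0],p[1],z,y0)),go(*ent,z,y1,(p[0]+.03,p[1]-.05,z,1.22)))
E
```

```text
[ 0.44192884 -0.14907865  0.12030093]
[ 0.56186431 -0.25146195] [ 0.60941956 -0.37673963]
[-4.89, 1.93, 0.0, 0.0, -0.0, 16.19] [-1.94, 0.1, 0.0, -0.0, -0.0, 8.0] [-0.61, 3.42, 0.0, 0.0, -0.0, 8.18]
```

Call:
step_arm(plan=[[[0,0,-0.8,0,0,0],[0,0,-1.8,0,0,0],[0,0,-2.8,0,0,0],[0,0,-3.8,0,0,0],[0,0,-4.1,0,0,0],[0,0,-4.1,0,0,0]]])

```text
time_s: 26.4
ee_pos: [0.4425, -0.1493, 0.2448]
eef_rot: [3.139, 0.003, 2.061]
force: [1.1, 0.1, -2.4]
grip_width: 0.0178
grip_force: 40.0
```

Call:
step_arm(plan=[[[-0.2,0,0,0,0,1],[-0.5,0,0,0,0,2],[-0.8,0,0,0,0,3],[-1.0,0,0,0,0,4],[-1.3,0,0,0,0,5],[-1.5,0,0,0,0,6],[-1.8,0.1,0,0,0,7],[-1.94,0.1,0,0,0,8]]])

```text
time_s: 27.07
ee_pos: [0.4719, -0.1993, 0.2405]
eef_rot: [-3.138, -0.0, 1.218]
force: [-1.0, 0.2, -2.0]
grip_width: 0.0175
grip_force: 40.0
```

Call:
step_arm(plan=[[[-0.1,0.4,0,0,0,1],[-0.1,0.9,0,0,0,2],[-0.2,1.3,0,0,0,3],[-0.3,1.8,0,0,0,4],[-0.4,2.3,0,0,0,5],[-0.5,2.7,0,0,0,6],[-0.5,3.1,0,0,0,7],[-0.6,3.42,0,0,0,8.1]]])

```text
time_s: 27.73
ee_pos: [0.5625, -0.2507, 0.24]
eef_rot: [-3.139, 0.003, 0.37]
force: [-0.8, -0.3, -2.4]
grip_width: 0.0174
grip_force: 40.0
```

Call:
step_arm(plan=[[[0,0,0,0,0,0],[0,0,0,0,0,0],[0,0,0,0,0,0]]])

```text
time_s: 27.98
ee_pos: [0.5617, -0.2505, 0.2419]
eef_rot: [-3.14, 0.001, 0.379]
force: [0.8, -0.3, -2.9]
grip_width: 0.0177
grip_force: 40.0
```

```bash
python3 - <<'E'
from h import *
R,p=pose();print(p,ctrl.get_obs()['eef_rot'],ctrl.get_obs()['grip_width'])
c,im=snap('wrist','w9')
for X in ((.4868,-.4205,.2),(.608,-.373,.2)): print('expect',proj(X,c))
print([(d['at'],round(d['confidence'],2),onz(d['at'],c,.2)) for d in ctrl.place_of('hook1','wrist')])
print(go(.6094,-.3767,p[2],np.radians(20.8)))
E
```

```text
[ 0.56168032 -0.25051024  0.24185611] [-3.14005029e+00  1.34632156e-03  3.78871320e-01] 0.017661316165821683
expect [499.12650248 436.80181007]
expect [530.77779528 273.93383094]
[([497.5, 435.9], 0.91, array([ 0.48714343, -0.41884175,  0.2       ])), ([526.9, 275.2], 0.59, array([ 0.60631356, -0.37104021,  0.2       ]))]
[-0.08, 4.49, 0.03, -0.0, 0.0, 0.14]
```

Call:
step_arm(plan=[[[0,0.6,0,0,0,0.1],[0,1.3,0,0,0,0.1],[0,2.0,0,0,0,0.1],[-0.05,2.7,0,0,0,0.1],[-0.05,3.4,0,0,0,0.1],[-0.08,4.1,0,0,0,0.1],[-0.08,4.47,0,0,0,0.1],[-0.08,4.47,0,0,0,0.1]]])

```text
time_s: 28.75
ee_pos: [0.6089, -0.3782, 0.2423]
eef_rot: [-3.141, 0.001, 0.365]
force: [0.1, -0.6, -2.7]
grip_width: 0.0176
grip_force: 40.0
```

Call:
step_arm(plan=[[[0,0,0,0,0,0],[0,0,0.25,0,0,0],[0,0,0.5,0,0,0],[0,0,0.7,0,0,0],[0,0,0.8,0,0,0],[0,0,0.87,0,0,0],[0,0,0.87,0,0,0]]])

```text
time_s: 29.33
ee_pos: [0.6091, -0.3762, 0.2166]
eef_rot: [-3.141, 0.0, 0.365]
force: [0.2, 0.8, -2.4]
grip_width: 0.0175
grip_force: 40.0
```

Call:
step_arm(plan=[[[0,0,0.03,0,0,0],[0,0,0.05,0,0,0],[0,0,0.05,0,0,0]]])

```text
time_s: 29.58
ee_pos: [0.6092, -0.3765, 0.2158]
eef_rot: [3.141, -0.0, 0.365]
force: [0.0, 0.4, -2.1]
grip_width: 0.0177
grip_force: 40.0
```

Call:
step_arm(plan=[[[0,0,0.03,0,0,0],[0,0,0.03,0,0,0],[0,0,0.03,0,0,0],[0,0,0.03,0,0,0],[0,0,0.03,0,0,0]]], grip=0.29)

```text
time_s: 30.0
ee_pos: [0.6092, -0.3766, 0.215]
eef_rot: [3.141, -0.0, 0.365]
force: [0.4, 0.4, -0.2]
grip_width: 0.0271
grip_force: 0.0
```

Call:
step_arm(plan=[[[0,0,-0.3,0,0,0],[0,0,-0.8,0,0,0],[0,0,-1.5,0,0,0],[0,0,-2.5,0,0,0],[0,0,-3.2,0,0,0],[0,0,-3.2,0,0,0]]])

```text
time_s: 30.5
ee_pos: [0.6097, -0.3768, 0.3172]
eef_rot: [3.135, -0.005, 0.365]
force: [0.3, -0.9, 1.5]
grip_width: 0.0271
grip_force: 0.0
```

```bash
python3 - <<'E'
from h import *
R,p=pose();c,im=snap('wrist','w10')
H=cv2.cvtColor(im,cv2.COLOR_RGB2HSV);m=cv2.inRange(H,(3,150,60),(13,255,255))
m=cv2.morphologyEx(m,cv2.MORPH_OPEN,np.ones((3,3)))
for cn in cv2.findContours(m,cv2.RETR_EXTERNAL,cv2.CHAIN_APPROX_NONE)[0]:
    if cv2.contourArea(cn)<200: continue
    W=np.array([onz(q,c,.235)[:2] for q in cn[:,0]]);r=cv2.minAreaRect((W*1e3).astype(np.float32));print(cn[:,0].mean(0).round(),np.round(r[0],1),np.round(r[1],1),round(r[2],1))
print(p,go(.50,-.16,.35,1.0),go(.43,.08,.35,1.571,(.50,-.16,.35,1.0)))
T,im=snap('top','top2');S,_=snap('scene','scene2')
for q in("oyster1","urchin1"):
  for n in ('top','scene'): print(q,n,[(d['at'],round(d['confidence'],2)) for d in ctrl.place_of(q,n)])
E
```

```text
[324. 380.] [ 509.5 -416.3] [28.8 16.3] 20.4
[322. 247.] [ 612.1 -375. ] [45.8 16.6] 20.7
[ 0.60969247 -0.37684005  0.3172145 ] [-0.83, -8.05, -1.23, 0.05, -0.01, -6.07] [5.47, -6.29, -0.0, 0.0, 0.0, -5.45]
oyster1 top [([272.2, 337.6], 0.79), ([237.0, 313.0], 0.74), ([281.9, 291.6], 0.73), ([231.2, 356.3], 0.63)]
oyster1 scene [([411.9, 233.5], 0.79), ([377.7, 211.6], 0.76), ([416.7, 202.2], 0.75), ([359.9, 236.1], 0.61)]
urchin1 top [([157.9, 218.5], 0.76), ([148.2, 269.6], 0.72), ([182.2, 310.4], 0.55)]
urchin1 scene [([488.9, 270.8], 0.89), ([454.4, 234.2], 0.65), ([477.5, 310.3], 0.57), ([276.8, 263.3], 0.3)]
```

View pics/scene2.png

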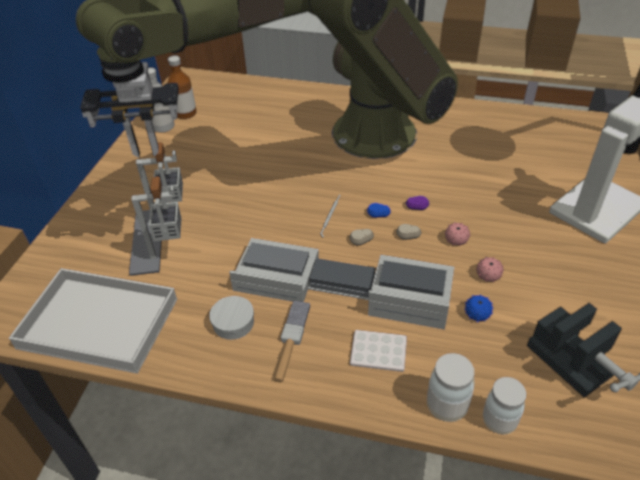

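Both baskets hang on the rack, at (163,185) and (165,222), and both tiles are on their steps. The specimens haven't moved: oysters at (361,236) and (408,231), urchins at (457,233) and (489,268). Next I'll survey the specimens.

Call:
step_arm(plan=[[[-0.8,-8,-1.2,0,0,-6],[-0.8,-8,-1.2,0,0,-6],[-0.8,-8,-1.2,0,0,-6],[-0.8,-8,-1.2,0,0,-6],[-0.8,-8,-1.2,0,0,-6],[-0.8,-8,-1.2,0,0,-6],[-0.8,-8,-1.2,0,0,-6],[-0.8,-8,-1.2,0,0,-6]]], grip=1)

```text
time_s: 31.52
ee_pos: [0.5009, -0.1598, 0.3476]
eef_rot: [3.14, -0.0, 0.994]
force: [0.8, 0.3, -0.2]
grip_width: 0.0773
grip_force: 0.0
```

Call:
step_arm(plan=[[[5.5,-6.3,0,0,0,-5.4],[5.5,-6.3,0,0,0,-5.4],[5.5,-6.3,0,0,0,-5.4],[5.5,-6.3,0,0,0,-5.4],[5.5,-6.3,0,0,0,-5.4],[5.5,-6.3,0,0,0,-5.4],[5.5,-6.3,0,0,0,-5.4],[5.5,-6.3,0,0,0,-5.4]]])

```text
time_s: 32.18
ee_pos: [0.4332, 0.0816, 0.3463]
eef_rot: [-3.141, 0.0, 1.561]
force: [1.0, 0.1, 0.1]
grip_width: 0.0942
grip_force: 0.0
```

Call:
step_arm(plan=[[[0,0,0,0,0,0],[0,0,0,0,0,0],[0,0,0,0,0,0]]])

```text
time_s: 32.43
ee_pos: [0.4336, 0.0793, 0.3464]
eef_rot: [-3.141, 0.0, 1.556]
force: [-0.5, 0.2, -0.5]
grip_width: 0.0939
grip_force: 0.0
```

```bash
cat >> h.py <<'E'
def spec(q,c,z,cam='wrist',im=None):
    for m in ctrl.masks_of(q,cam):
        p=m['pixels'].astype(np.uint8);cn=max(cv2.findContours(p,cv2.RETR_EXTERNAL,cv2.CHAIN_APPROX_NONE)[0],key=len)[:,0]
        W=np.array([onz(k,c,z)[:2] for k in cn])*1e3
        # area moments, long axis pointing to the narrow end by skewness
        f=np.array([onz(k,c,z)[:2] for k in np.argwhere(p)[::7,::-1]])*1e3;mu=f.mean(0);w,v=np.linalg.eigh(np.cov((f-mu).T));a=v[:,1]
        s=(f-mu)@a; a=a if (s**3).mean()>0 else -a
        r=cv2.minAreaRect(W.astype(np.float32))
        col=im[p>0].mean(0).round() if im is not None else None
        print(q,round(m['confidence'],2),np.round(m['at']),'rgb',col,'mean',mu.round(1),'axis deg',np.degrees(np.arctan2(a[1],a[0])).round(1),'rect',np.round(r[0],1),np.round(r[1],1),round(r[2],1))
E
python3 - <<'E'
from h import *
R,p=pose();print(p)
c,im=snap('wrist','w11');spec('oyster1',c,.011,im=im);spec('urchin1',c,.019,im=im)
E
```

```text
[0.4335704  0.07930886 0.34636533]
oyster1 0.93 [266. 198.] rgb [ 25.  68. 172.] mean [351.1  75.2] axis deg 94.7 rect [351.7  75.9] [60.8 44.4] 88.9
oyster1 0.9 [219. 127.] rgb [101.  40. 139.] mean [301.  170.8] axis deg -73.4 rect [299.4 168.8] [43.4 60. ] 4.5
oyster1 0.82 [309. 133.] rgb [161. 151. 129.] mean [413.1 161.3] axis deg 96.6 rect [413.8 161.5] [62.3 43.4] 89.0
oyster1 0.8 [338. 216.] rgb [161. 149. 127.] mean [454.1  50.9] axis deg 123.6 rect [452.6  51.2] [45.4 61.7] 44.4
urchin1 0.74 [478.   3.] rgb [18. 31. 70.] mean [623.3 316.9] axis deg 2.0 rect [623.5 316.5] [36.2  6.9] 1.6
urchin1 0.66 [298.  36.] rgb [168. 113. 110.] mean [403.  280.1] axis deg -94.1 rect [403.  280.1] [60.9 58.6] 89.0
```

View pics/w11.png

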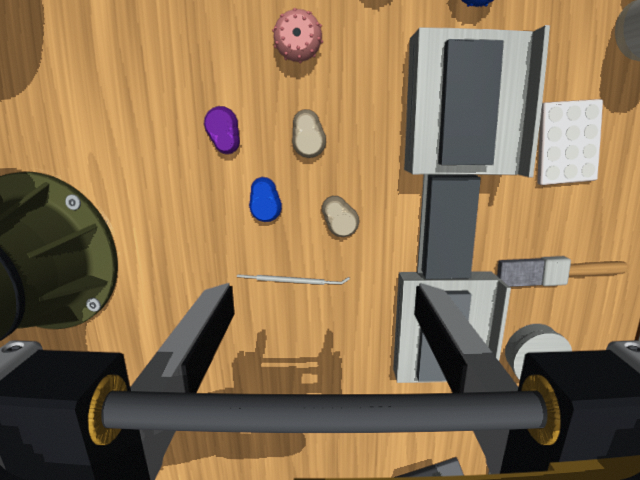

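The oyster class has four candidates: grey-brown at (309,133) and (338,216), blue at (266,198), purple at (219,127). The grey-brown pair fits the description. For the urchins, pink (298,36) fits and blue (478,3) does not. I'll confirm in an enlarged crop.

```bash
python3 - <<'E'
from h import *
im=cv2.imread('pics/w11.png')[0:240,190:390];cv2.imwrite('pics/crop1.png',cv2.resize(im,None,fx=2.5,fy=2.5,interpolation=3))
print(go(.4563,.0461,.09,2.18),go(.4563,.0461,.09,-.96))
E
```

```text
[-1.11, 0.79, 8.55, -0.0, -0.0, -5.95] [-1.11, 0.79, 8.55, -0.0, 0.0, 24.03]
```

View pics/crop1.png

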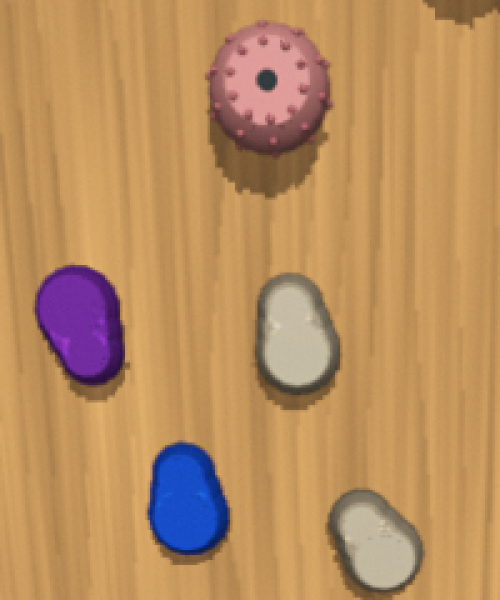

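The crop confirms the grey-brown pair, with narrow ends towards the top, and the pink urchin. Reaching for the oyster at (338,216).

Call:
step_arm(plan=[[[-1.1,0.8,4,0,0,-5.1],[-1.1,0.8,6.8,0,0,-5.1],[-1.1,0.8,6.8,0,0,-5.1],[-1.1,0.8,6.8,0,0,-5.1],[-1.1,0.8,6.8,0,0,-5.1],[-1.1,0.8,6.8,0,0,-5.1],[-1.1,0.8,6.8,0,0,-5.1],[-1.1,0.8,6.8,0,0,-5.1]]], grip=1)

```text
time_s: 33.25
ee_pos: [0.4576, 0.0474, 0.1451]
eef_rot: [3.139, 0.001, 2.09]
force: [0.4, 0.2, 0.6]
grip_width: 0.094
grip_force: 0.0
```

Call:
step_arm(plan=[[[0,0,0,0,0,0],[0,0,0,0,0,0],[0,0,0,0,0,0]]])

```text
time_s: 33.5
ee_pos: [0.4572, 0.0475, 0.1443]
eef_rot: [3.139, 0.001, 2.092]
force: [-0.6, 0.1, -0.5]
grip_width: 0.0939
grip_force: 0.0
```

```bash
python3 - <<'E'
from h import *
R,p=pose();print(p,ctrl.get_obs()['eef_rot'])
c,im=snap('wrist','w12');spec('oyster1',c,.011,im=im)
E
```

```text
[0.45715699 0.04749405 0.14426345] [3.13935219e+00 1.20463647e-03 2.09221436e+00]
oyster1 0.9 [225.  18.] rgb [ 90.  36. 122.] mean [306.8 155.6] axis deg 39.5 rect [309.5 154.8] [43.3 28.3] 28.3
oyster1 0.74 [324. 230.] rgb [166. 155. 133.] mean [453.7  50.5] axis deg 124.5 rect [453.6  51.3] [45.3 61.9] 29.8
oyster1 0.72 [347.  78.] rgb [168. 158. 137.] mean [412.6 161.2] axis deg 97.3 rect [410.9 161. ] [45.8 61.4] 20.3
oyster1 0.65 [227. 139.] rgb [ 28.  73. 177.] mean [351.1  75.5] axis deg 94.1 rect [349.6  75.5] [45.7 61.9] 15.7
```

Call:
step_arm(plan=[[[0,0,0.8,0,0,-0.35],[0,0,1.8,0,0,-0.35],[0,0,2.8,0,0,-0.35],[-0.03,0,3.6,0,0,-0.35],[-0.03,0,4.2,0,0,-0.35],[-0.03,0,4.6,0,0,-0.35],[-0.03,0,4.6,0,0,-0.35],[-0.03,0,4.6,0,0,-0.35]]])

```text
time_s: 34.27
ee_pos: [0.457, 0.0466, 0.0049]
eef_rot: [-3.141, -0.0, 2.129]
force: [0.6, -0.8, -0.2]
grip_width: 0.0939
grip_force: 0.0
```

Call:
step_arm(plan=[[[0,0,0,0,0,0],[0,0,0,0,0,0],[0,0,0,0,0,0],[0,0,0,0,0,0],[0,0,0,0,0,0],[0,0,0,0,0,0],[0,0,0,0,0,0],[0,0,0,0,0,0]]], grip=0.3, squeeze=20)

```text
time_s: 34.93
ee_pos: [0.4571, 0.0465, 0.0048]
eef_rot: [3.142, 0.0, 2.129]
force: [0.7, -0.2, 0.1]
grip_width: 0.0444
grip_force: 20.1
```

Call:
step_arm(plan=[[[0,0,0,0,0,0],[0,0,0,0,0,0],[0,0,-0.3,0,0,0],[0,0,-1,0,0,0],[0,0,-2,0,0,0],[0,0,-3,0,0,0],[0,0,-4,0,0,0],[0,0,-4,0,0,0]]])

```text
time_s: 35.6
ee_pos: [0.4592, 0.0466, 0.1305]
eef_rot: [3.135, 0.004, 2.129]
force: [1.0, 0.8, -0.6]
grip_width: 0.0444
grip_force: 20.0
```

```bash
python3 - <<'E'
from h import *
R,p=pose();o=ctrl.get_obs();print(p,o['eef_rot'],o['grip_width'],o['grip_force'])
print(go(.605,.155,.13,1.571))
E
```

```text
[0.45921131 0.04660397 0.13045238] [3.13465859 0.00412961 2.1291884 ] 0.04439183044504453 19.999728351831436
[0.49, 6.04, 0.05, 0.08, 0.02, 5.33]
```

Call:
step_arm(plan=[[[0.1,1,0,0,0,1],[0.2,2,0,0,0,2],[0.3,3,0,0,0,3],[0.4,4,0,0,0,4],[0.5,5,0,0,0,5],[0.5,5.6,0,0,0,5.33],[0.5,6.05,0,0,0,5.33],[0.5,6.05,0,0,0,5.33]]])

```text
time_s: 36.27
ee_pos: [0.6039, 0.1565, 0.124]
eef_rot: [-3.141, -0.0, 1.572]
force: [-0.5, -0.4, -0.9]
grip_width: 0.0443
grip_force: 20.0
```

Call:
step_arm(plan=[[[0,0,0,0,0,0],[0,0,0,0,0,0],[0,0,0,0,0,0]]])

```text
time_s: 36.52
ee_pos: [0.6025, 0.1549, 0.1249]
eef_rot: [-3.141, 0.0, 1.571]
force: [0.2, -0.5, -0.5]
grip_width: 0.0441
grip_force: 20.0
```

```bash
python3 - <<'E'
from h import *
R,p=pose();o=ctrl.get_obs();print(p,o['eef_rot'],o['grip_width'])
print(go(.605,.155,.0745,1.571))
E
```

```text
[0.60245282 0.15489669 0.1248876 ] [-3.14135316e+00  1.27374881e-04  1.57072245e+00] 0.04409120556032069
[0.0, 0.09, 1.68, -0.0, 0.0, -0.0]
```

Call:
step_arm(plan=[[[0,0.09,0.5,0,0,0],[0,0.09,1,0,0,0],[0,0.09,1.4,0,0,0],[0,0.09,1.6,0,0,0],[0,0.09,1.7,0,0,0],[0,0.09,1.7,0,0,0],[0,0.09,1.7,0,0,0]]])

```text
time_s: 37.1
ee_pos: [0.6059, 0.1554, 0.0743]
eef_rot: [3.141, -0.0, 1.571]
force: [-0.3, -0.4, -0.4]
grip_width: 0.0442
grip_force: 20.0
```

Call:
step_arm(plan=[[[0,0,0,0,0,0],[0,0,0,0,0,0],[0,0,0,0,0,0],[0,0,0,0,0,0],[0,0,0,0,0,0],[0,0,0,0,0,0]]], grip=0.8)

```text
time_s: 37.6
ee_pos: [0.6058, 0.1554, 0.0738]
eef_rot: [3.141, -0.0, 1.571]
force: [0.0, 0.1, -0.7]
grip_width: 0.0745
grip_force: 0.0
```

Call:
step_arm(plan=[[[0,0,-0.5,0,0,0],[0,0,-1.5,0,0,0],[0,0,-3,0,0,0],[0,0,-4,0,0,0],[0,0,-5,0,0,0],[0,0,-5,0,0,0],[0,0,-5,0,0,0]]])

```text
time_s: 38.18
ee_pos: [0.6062, 0.1555, 0.2252]
eef_rot: [3.139, -0.001, 1.571]
force: [-0.4, 0.0, -1.3]
grip_width: 0.0753
grip_force: 0.0
```

```bash
python3 - <<'E'
from h import *
R,p=pose();o=ctrl.get_obs();print(p,o['eef_rot'])
c,im=snap('wrist','w13');spec('oyster1',c,.0795,im=im);spec('oyster1',c,.011,im=im);tiles(c,(.0685,))
print(go(.4122,.1555,.14,1.68))
E
```

```text
[0.60618195 0.15551465 0.22524083] [ 3.13864742e+00 -5.96592567e-04  1.57099182e+00]
oyster1 0.8 [ 45. 202.] rgb [ 90.  34. 125.] mean [354.1 182.3] axis deg -78.3 rect [352.8 181.5] [40.9 49.4] 5.5
oyster1 0.7 [320. 324.] rgb [70. 74. 77.] mean [603.2  63.7] axis deg -88.9 rect [603.2  60.2] [ 58.1 124.6] 0.1
oyster1 0.69 [146. 209.] rgb [155. 145. 123.] mean [446.4 175.1] axis deg 95.4 rect [446.  175.7] [39.2 51.4] 10.9
oyster1 0.69 [101. 282.] rgb [ 25.  65. 161.] mean [395.6 104.3] axis deg 87.6 rect [396.4 103.6] [52.5 39. ] 82.1
oyster1 0.6 [324. 225.] rgb [157. 148. 127.] mean [605.  160.2] axis deg 91.6 rect [603.3 160.2] [45.4 61.6] 11.9
oyster1 0.8 [ 45. 202.] rgb [ 90.  34. 125.] mean [301.1 170.4] axis deg -78.3 rect [299.5 169.4] [49.6 59.8] 5.5
oyster1 0.7 [320. 324.] rgb [70. 74. 77.] mean [602.8  26.8] axis deg -88.9 rect [602.7  22.5] [ 70.3 150.9] 0.1
oyster1 0.69 [146. 209.] rgb [155. 145. 123.] mean [412.9 161.7] axis deg 95.4 rect [412.4 162.5] [47.5 62.3] 10.9
oyster1 0.69 [101. 282.] rgb [ 25.  65. 161.] mean [351.3  75.9] axis deg 87.6 rect [352.4  75.1] [63.6 47.2] 82.1
oyster1 0.6 [324. 225.] rgb [157. 148. 127.] mean [604.9 143.7] axis deg 91.6 rect [602.9 143.6] [55.  74.7] 11.9
tile 0.92 0.0685 [605.4 195. ] [139.4  64.1] 89.93
tile 0.88 0.0685 [603.2  54.3] [126.4  58.6] 89.98
tile 0.61 0.0685 [ 601.  -111.5] [70.6 61.7] 89.8
[0.01, -6.43, 2.75, -0.02, 0.0, -1.04]
```

The first oyster lies on tile1 at (0.604, 0.160), and the tile hasn't moved. Second oyster next.

Call:
step_arm(plan=[[[0,-1.3,0,0,0,-1.05],[0,-2.7,0,0,0,-1.05],[0,-4,1,0,0,-1.05],[0,-5.3,2,0,0,-1.05],[0,-6.4,2.75,0,0,-1.05],[0,-6.4,2.75,0,0,-1.05],[0,-6.4,2.75,0,0,-1.05],[0,-6.4,2.75,0,0,-1.05]]], grip=1)

```text
time_s: 39.05
ee_pos: [0.4139, 0.1554, 0.1412]
eef_rot: [-3.141, 0.0, 1.681]
force: [1.0, 0.1, -0.3]
grip_width: 0.0942
grip_force: 0.0
```

Call:
step_arm(plan=[[[0,0,0,0,0,0],[0,0,0,0,0,0],[0,0,0,0,0,0]]])

```text
time_s: 39.3
ee_pos: [0.4146, 0.1554, 0.1416]
eef_rot: [3.141, -0.0, 1.681]
force: [-1.1, 0.1, -0.0]
grip_width: 0.0939
grip_force: 0.0
```

```bash
python3 - <<'E'
from h import *
R,p=pose();o=ctrl.get_obs();print(p,o['eef_rot'])
c,im=snap('wrist','w14');spec('oyster1',c,.011,im=im)
print(go(.4133,.1556,.0047,1.683))
E
```

```text
[0.41459798 0.1553877  0.1415568 ] [ 3.14100613e+00 -1.10604660e-04  1.68055094e+00]
oyster1 0.85 [326. 226.] rgb [162. 152. 129.] mean [412.6 161.6] axis deg 96.0 rect [412.1 162.1] [44.7 62.2] 7.3
oyster1 0.83 [592. 284.] rgb [144. 135. 116.] mean [662.3 138.5] axis deg 102.2 rect [661.5 138.6] [63.9 80.5] 10.2
oyster1 0.8 [189. 204.] rgb [102.  40. 138.] mean [300.5 170.6] axis deg -73.9 rect [298.9 168.9] [45.4 61.4] 1.9
oyster1 0.68 [249. 316.] rgb [ 20.  62. 162.] mean [354.3  74.7] axis deg 88.4 rect [355.9  75. ] [63.9 38.8] 83.2
[0.01, -0.03, 4.56, 0.0, -0.0, -0.02]
```

Call:
step_arm(plan=[[[0,-0.04,0.8,0,0,0],[0,-0.04,1.8,0,0,0],[0,-0.04,2.8,0,0,0],[0,-0.04,3.6,0,0,0],[0,-0.04,4.2,0,0,0],[0,-0.04,4.54,0,0,0],[0,-0.04,4.54,0,0,0],[0,-0.04,4.54,0,0,0]]])

```text
time_s: 40.07
ee_pos: [0.4128, 0.1553, 0.0054]
eef_rot: [-3.141, 0.0, 1.681]
force: [0.6, 0.6, -0.3]
grip_width: 0.0939
grip_force: 0.0
```

Call:
step_arm(plan=[[[0,0,0,0,0,0],[0,0,0,0,0,0],[0,0,0,0,0,0],[0,0,0,0,0,0],[0,0,0,0,0,0],[0,0,0,0,0,0],[0,0,0,0,0,0],[0,0,0,0,0,0]]], grip=0.3, squeeze=20)

```text
time_s: 40.73
ee_pos: [0.4126, 0.1553, 0.0051]
eef_rot: [3.141, -0.0, 1.681]
force: [-0.1, -0.5, 1.4]
grip_width: 0.044
grip_force: 20.1
```

Call:
step_arm(plan=[[[0,0,0,0,0,0],[0,0,0,0,0,0],[0,0,-0.3,0,0,0],[0,0,-1,0,0,0],[0,0,-2,0,0,0],[0,0,-3,0,0,0],[0,0,-4,0,0,0],[0,0,-4.5,0,0,0]]])

```text
time_s: 41.4
ee_pos: [0.4132, 0.1555, 0.1439]
eef_rot: [3.138, -0.001, 1.681]
force: [1.0, -0.3, -1.3]
grip_width: 0.0443
grip_force: 20.0
```

```bash
python3 - <<'E'
from h import *
R,p=pose();o=ctrl.get_obs();print(p,o['eef_rot'],o['grip_width'],o['grip_force'])
print(go(.606,.224,p[2],1.571))
E
```

```text
[0.41324265 0.15547902 0.14393169] [ 3.13774062e+00 -6.87570671e-04  1.68093349e+00] 0.044319979249571026 20.000016689300537
[1.56, 6.64, 0.03, 0.04, -0.01, 1.05]
```

Call:
step_arm(plan=[[[0.2,1,0,0,0,0.5],[0.5,2,0,0,0,1.05],[0.8,3,0,0,0,1.05],[1.1,4,0,0,0,1.05],[1.4,5,0,0,0,1.05],[1.56,6,0,0,0,1.05],[1.56,6.65,0,0,0,1.05],[1.56,6.65,0,0,0,1.05]]])

```text
time_s: 42.07
ee_pos: [0.6077, 0.2237, 0.1397]
eef_rot: [-3.141, 0.0, 1.571]
force: [-0.1, 0.7, -0.9]
grip_width: 0.0439
grip_force: 20.0
```

Call:
step_arm(plan=[[[0,0,0,0,0,0],[0,0,0,0,0,0],[0,0,0,0,0,0]]])

```text
time_s: 42.32
ee_pos: [0.6049, 0.2236, 0.1405]
eef_rot: [-3.141, 0.0, 1.571]
force: [-0.2, -0.2, -0.9]
grip_width: 0.0441
grip_force: 20.0
```

```bash
python3 - <<'E'
from h import *
R,p=pose();o=ctrl.get_obs();print(p,o['eef_rot'],o['grip_width'])
print(go(.606,.224,.0745,1.571))
E
```

```text
[0.60490186 0.22358472 0.14051477] [-3.14147495e+00  1.42823232e-05  1.57109701e+00] 0.044056443981606117
[0.01, 0.04, 2.2, -0.0, 0.0, 0.0]
```

Call:
step_arm(plan=[[[0,0.04,0.6,0,0,0],[0,0.04,1.2,0,0,0],[0,0.04,1.7,0,0,0],[0,0.04,2.1,0,0,0],[0,0.04,2.2,0,0,0],[0,0.04,2.22,0,0,0],[0,0.04,2.22,0,0,0]]])

```text
time_s: 42.9
ee_pos: [0.6068, 0.2237, 0.074]
eef_rot: [3.141, -0.0, 1.571]
force: [0.5, -0.6, -0.7]
grip_width: 0.0443
grip_force: 20.0
```

Call:
step_arm(plan=[[[0,0,0,0,0,0],[0,0,0,0,0,0],[0,0,0,0,0,0],[0,0,0,0,0,0],[0,0,0,0,0,0],[0,0,0,0,0,0]]], grip=0.8)

```text
time_s: 43.4
ee_pos: [0.6069, 0.2237, 0.0735]
eef_rot: [3.141, -0.0, 1.571]
force: [0.2, -0.3, -0.2]
grip_width: 0.0747
grip_force: 0.0
```

Call:
step_arm(plan=[[[0,0,-0.5,0,0,0],[0,0,-1.5,0,0,0],[0,-0.5,-3,0,0,0],[0,-1.5,-4,0,0,0],[0,-3,-5,0,0,0],[0,-4.5,-6.5,0,0,0],[0,-5,-7,0,0,0],[0,-5,-7,0,0,0]]])

```text
time_s: 44.07
ee_pos: [0.4549, 0.2239, 0.2874]
eef_rot: [3.137, -0.002, 1.572]
force: [1.1, 0.0, 0.7]
grip_width: 0.0754
grip_force: 0.0
```

Call:
step_arm(plan=[[[0,0,0,0,0,0],[0,0,0,0,0,0],[0,0,0,0,0,0]]], grip=1)

```text
time_s: 44.32
ee_pos: [0.4573, 0.2235, 0.2823]
eef_rot: [-3.14, 0.001, 1.571]
force: [0.7, -0.1, -1.1]
grip_width: 0.0916
grip_force: 0.0
```

```bash
python3 - <<'E'
from h import *
R,p=pose();o=ctrl.get_obs();print(p,o['eef_rot'])
c,im=snap('wrist','w15');spec('urchin1',c,.019,im=im);spec('oyster1',c,.0795,im=im)
E
```

```text
[0.4572745  0.22349958 0.28226697] [-3.14029268e+00  5.97748137e-04  1.57072951e+00]
urchin1 0.77 [366.  80.] rgb [171. 114. 110.] mean [503.8 362.5] axis deg 46.6 rect [504.2 361.9] [60.3 61.3] 0.5
urchin1 0.66 [277. 156.] rgb [175. 115. 113.] mean [403.7 279.5] axis deg -40.3 rect [402.7 278.9] [59.7 59.6] 89.8
urchin1 0.65 [475. 101.] rgb [ 22.  59. 148.] mean [624.2 343.7] axis deg -176.8 rect [624.6 343.9] [62.2 61.9] 49.1
oyster1 0.79 [471. 209.] rgb [152. 143. 123.] mean [606.2 229.5] axis deg 94.6 rect [606.5 230.1] [46.5 61.7] 5.1
oyster1 0.72 [461. 273.] rgb [152. 143. 123.] mean [603.1 159.7] axis deg 93.7 rect [603.8 159.5] [45.5 63.5] 5.2
oyster1 0.59 [245. 319.] rgb [ 22.  66. 169.] mean [369.5 109.1] axis deg 85.0 rect [371.4 109.5] [53.3 34.5] 75.9
```

Both oysters lie flat on tile1, at (0.606, 0.230) and (0.604, 0.160). The pink urchins are at (0.504, 0.362) and (0.403, 0.279). I'll take the second of those first.

```bash
python3 - <<'E'
from h import *
print(go(.4032,.279,.09,1.571),go(.4032,.279,.0055,1.571,(.4032,.279,.09,1.571)))
E
```

```text
[1.86, -1.79, 6.4, -0.02, 0.01, -0.01] [0.0, -0.0, 2.82, 0.0, 0.0, 0.0]
```

Call:
step_arm(plan=[[[1.86,-1.8,1,0,0,0],[1.86,-1.8,2.5,0,0,0],[1.86,-1.8,4,0,0,0],[1.86,-1.8,5.3,0,0,0],[1.86,-1.8,6.4,0,0,0],[1.86,-1.8,6.4,0,0,0],[1.86,-1.8,6.4,0,0,0],[1.86,-1.8,6.4,0,0,0]]], grip=1)

```text
time_s: 45.13
ee_pos: [0.4029, 0.2792, 0.0909]
eef_rot: [-3.14, 0.001, 1.571]
force: [0.6, -1.0, 0.1]
grip_width: 0.0941
grip_force: 0.0
```

Call:
step_arm(plan=[[[0,0,0.6,0,0,0],[0,0,1.3,0,0,0],[0,0,2,0,0,0],[0,0,2.5,0,0,0],[0,0,2.75,0,0,0],[0,0,2.75,0,0,0],[0,0,2.75,0,0,0]]])

```text
time_s: 45.72
ee_pos: [0.4038, 0.2798, 0.0102]
eef_rot: [3.14, -0.001, 1.571]
force: [0.9, 0.8, 0.4]
grip_width: 0.0941
grip_force: 0.0
```

Call:
step_arm(plan=[[[0,0,0,0,0,0],[0,0,0,0,0,0],[0,0,0,0,0,0],[0,0,0,0,0,0],[0,0,0,0,0,0],[0,0,0,0,0,0],[0,0,0,0,0,0],[0,0,0,0,0,0]]], grip=0.5, squeeze=15)

```text
time_s: 46.38
ee_pos: [0.403, 0.2795, 0.0092]
eef_rot: [3.141, -0.0, 1.571]
force: [-0.8, -1.0, 3.4]
grip_width: 0.0589
grip_force: 15.0
```

Call:
step_arm(plan=[[[0,0,-0.3,0,0,0],[0,0,-1,0,0,0],[0,0,-2,0,0,0],[0,0,-3,0,0,0],[0,0,-4,0,0,0],[0,0,-5,0,0,0],[0,0,-5.5,0,0,0],[0,0,-5.5,0,0,0]]])

```text
time_s: 47.05
ee_pos: [0.4039, 0.2801, 0.1778]
eef_rot: [3.137, -0.003, 1.571]
force: [0.7, 0.0, -0.4]
grip_width: 0.0593
grip_force: 15.0
```

Call:
step_arm(plan=[[[-0.7,0.3,0,0,0,0],[-1.7,0.7,0,0,0,0],[-2.7,1.1,0,0,0,0],[-3.7,1.6,0,0,0,0],[-4.7,2.1,0,0,0,0],[-5.7,2.6,0,0,0,0],[-6.7,3.1,0,0,0,0],[-7.5,3.5,0,0,0,0]]])

```text
time_s: 47.72
ee_pos: [0.5081, 0.0523, 0.1729]
eef_rot: [-3.14, 0.0, 1.57]
force: [-0.2, 0.6, -0.6]
grip_width: 0.0588
grip_force: 15.0
```

```bash
python3 - <<'E'
from h import *
R,p=pose();o=ctrl.get_obs();print(p,o['eef_rot'],o['grip_width'],o['grip_force'])
print(go(.600,-.154,.12,1.571))
E
```

```text
[0.50806881 0.05229045 0.17289736] [-3.14003547e+00  1.61609152e-04  1.57018675e+00] 0.05882714501025631 15.000272579491138
[-6.87, 3.07, 1.76, -0.01, 0.0, -0.01]
```

Call:
step_arm(plan=[[[-0.8,0.4,0,0,0,0],[-1.8,0.9,0,0,0,0],[-2.8,1.4,0,0,0,0],[-3.8,1.9,0,0,0,0],[-4.8,2.4,0,0,0,0],[-5.8,2.8,0,0,0,0],[-6.8,3.1,0,0,0,0],[-6.8,3.1,0,0,0,0]]])

```text
time_s: 48.38
ee_pos: [0.601, -0.154, 0.172]
eef_rot: [-3.14, 0.0, 1.567]
force: [-0.2, 0.6, -0.9]
grip_width: 0.0589
grip_force: 15.0
```

Call:
step_arm(plan=[[[0,0,0.5,0,0,0],[0,0,1,0,0,0],[0,0,1.5,0,0,0],[0,0,1.5,0,0,0],[0,0,1.5,0,0,0]]])

```text
time_s: 48.8
ee_pos: [0.6003, -0.149, 0.1279]
eef_rot: [-3.139, -0.001, 1.571]
force: [1.1, -0.6, 0.5]
grip_width: 0.0589
grip_force: 15.0
```

```bash
python3 - <<'E'
from h import *
R,p=pose();print(p)
print(go(.600,-.154,.0635,1.571))
E
```

```text
[ 0.60031917 -0.14904246  0.12794021]
[-0.17, -0.01, 2.15, -0.02, -0.01, 0.0]
```

Call:
step_arm(plan=[[[-0.15,0,0.6,0,0,0],[-0.15,0,1.2,0,0,0],[-0.15,0,1.7,0,0,0],[-0.15,0,2.0,0,0,0],[-0.15,0,2.1,0,0,0],[-0.15,0,2.15,0,0,0],[-0.15,0,2.15,0,0,0]]])

```text
time_s: 49.38
ee_pos: [0.6013, -0.154, 0.0652]
eef_rot: [3.141, 0.0, 1.571]
force: [-0.3, -0.6, 0.3]
grip_width: 0.059
grip_force: 15.0
```

Call:
step_arm(plan=[[[0,0,0,0,0,0],[0,0,0,0,0,0],[0,0,0,0,0,0]]])

```text
time_s: 49.63
ee_pos: [0.6012, -0.1541, 0.0651]
eef_rot: [3.141, 0.0, 1.571]
force: [0.1, 0.0, -1.2]
grip_width: 0.0591
grip_force: 15.0
```

Lower the last 3 mm, release, rise, and head for the second urchin.

Call:
step_arm(plan=[[[0,0,0.05,0,0,0],[0,0,0.1,0,0,0],[0,0,0.1,0,0,0]]])

```text
time_s: 49.88
ee_pos: [0.6011, -0.1541, 0.0617]
eef_rot: [3.141, 0.0, 1.571]
force: [-0.2, -0.2, 3.1]
grip_width: 0.059
grip_force: 15.0
```

Call:
step_arm(plan=[[[0,0,0,0,0,0],[0,0,0,0,0,0],[0,0,0,0,0,0],[0,0,0,0,0,0],[0,0,0,0,0,0],[0,0,0,0,0,0]]], grip=0.95)

```text
time_s: 50.38
ee_pos: [0.6009, -0.154, 0.0614]
eef_rot: [-3.142, -0.0, 1.571]
force: [-0.7, -0.3, -0.7]
grip_width: 0.089
grip_force: 0.0
```

Call:
step_arm(plan=[[[0,0,-0.5,0,0,0],[0,0,-1.5,0,0,0],[0,0,-3,0,0,0],[0,0,-4,0,0,0],[0,0,-5,0,0,0],[0,0,-6,0,0,0],[0,0,-7,0,0,0],[0,0,-7,0,0,0]]])

```text
time_s: 51.05
ee_pos: [0.6022, -0.1544, 0.2781]
eef_rot: [3.133, 0.003, 1.571]
force: [-0.5, 0.2, 0.7]
grip_width: 0.0894
grip_force: 0.0
```

```bash
python3 - <<'E'
from h import *
R,p=pose();print(p)
c,im=snap('wrist','w16');spec('urchin1',c,.0715,im=im);tiles(c,(.0525,))
T,im=snap('top','top3');spec('urchin1',T,.019,'top',im)
print(go(.55,.05,.27,1.571),go(.505,.27,.27,1.571,(.55,.05,.27,1.571)))
E
```

```text
[ 0.6022116  -0.15438099  0.27807806]
urchin1 0.93 [323. 214.] rgb [165. 108. 106.] mean [ 600.  -154.1] axis deg -83.6 rect [ 599.7 -154.2] [58.8 62.6] 4.3
tile 0.79 0.0525 [603.2   8.3] [61.2 89.9] 0.09
tile 0.58 0.0525 [600.6 -99.7] [98.2 64.8] 88.79
urchin1 0.92 [148. 267.] rgb [130.  97.  95.] mean [504.8 360.5] axis deg -100.3 rect [505.5 361.1] [58.5 63.7] 1.4
urchin1 0.61 [372. 222.] rgb [137. 104. 103.] mean [ 622.6 -156.1] axis deg -10.7 rect [ 622.3 -156.5] [28.6 16.5] 0.6
urchin1 0.56 [158. 219.] rgb [ 37.  62. 118.] mean [625.6 343.5] axis deg 98.4 rect [625.1 343.6] [57.6 59.3] 2.8
[6.8, -1.68, 0.0, -0.02, -0.01, -0.0] [7.33, -1.5, -0.0, 0.0, 0.0, 0.0]
```

Call:
step_arm(plan=[[[6.8,-1.7,0,0,0,0],[6.8,-1.7,0,0,0,0],[6.8,-1.7,0,0,0,0],[6.8,-1.7,0,0,0,0],[6.8,-1.7,0,0,0,0],[6.8,-1.7,0,0,0,0],[6.8,-1.7,0,0,0,0]]], grip=1)

```text
time_s: 51.88
ee_pos: [0.5493, 0.0518, 0.2707]
eef_rot: [-3.14, 0.0, 1.574]
force: [0.8, 0.4, -0.5]
grip_width: 0.094
grip_force: 0.0
```

Call:
step_arm(plan=[[[7.3,-1.5,0,0,0,0],[7.3,-1.5,0,0,0,0],[7.3,-1.5,0,0,0,0],[7.3,-1.5,0,0,0,0],[7.3,-1.5,0,0,0,0],[7.3,-1.5,0,0,0,0],[7.3,-1.5,0,0,0,0],[7.3,-1.5,0,0,0,0]]])

```text
time_s: 52.55
ee_pos: [0.5053, 0.2683, 0.2705]
eef_rot: [-3.14, 0.001, 1.571]
force: [0.0, -0.2, -0.5]
grip_width: 0.0941
grip_force: 0.0
```

```bash
python3 - <<'E'
from h import *
R,p=pose();o=ctrl.get_obs();print(p,o['eef_rot'])
c,im=snap('wrist','w17');spec('urchin1',c,.019,im=im);spec('oyster1',c,.0795,im=im)
print(go(.5045,.3615,.09,1.571))
E
```

```text
[0.50526052 0.26831534 0.2704861 ] [-3.14033879e+00  9.01503859e-04  1.57121781e+00]
urchin1 0.85 [431. 141.] rgb [ 19.  59. 153.] mean [624.5 344.1] axis deg -157.2 rect [624.1 343.9] [60.7 58.3] 0.9
urchin1 0.17 [479. 469.] rgb [78. 80. 76.] mean [ 737.3 -128.3] axis deg -8.2 rect [ 737.3 -125.5] [28.4 38.2] 86.8
oyster1 0.87 [411. 322.] rgb [139. 130. 111.] mean [597.4 155.9] axis deg 99.3 rect [595.4 157.3] [28.4 63.2] 15.7
oyster1 0.73 [426. 255.] rgb [152. 143. 123.] mean [606.1 230.2] axis deg 93.3 rect [605.7 230.8] [43.9 63.3] 3.4
oyster1 0.61 [162. 282.] rgb [ 98.  40. 131.] mean [332.9 198.5] axis deg -83.2 rect [333.6 198. ] [40.3 51.3] 20.1
oyster1 0.53 [218. 356.] rgb [ 19.  55. 143.] mean [384.5 107.5] axis deg 65.1 rect [386.3 107.5] [41.3 14.1] 63.6
[3.14, -0.04, 6.04, -0.0, 0.0, -0.02]
```

```bash
cat >> h.py <<'E'
def pink(im,c,z):
    H=cv2.cvtColor(im,cv2.COLOR_RGB2HSV);m=cv2.inRange(H,(170,50,60),(180,255,255))|cv2.inRange(H,(0,50,60),(4,160,255))
    m=cv2.morphologyEx(m,cv2.MORPH_CLOSE,np.ones((7,7)))
    for cn in cv2.findContours(m,cv2.RETR_EXTERNAL,cv2.CHAIN_APPROX_NONE)[0]:
        if cv2.contourArea(cn)<250: continue
        (x,y),r=cv2.minEnclosingCircle(np.array([onz(q,c,z)[:2]*1e3 for q in cn[:,0]],np.float32));print('pink',cn[:,0].mean(0).round(),'mm',round(x,1),round(y,1),'r',round(r,1))
E
python3 - <<'E'
from h import *
c,im=snap('wrist','w17b');pink(im,c,.019);spec('urchin1',c,.019,im=im)
T,im=snap('top');spec('urchin1',T,.019,'top',im)
E
```

```text
pink [323. 122.] mm 504.4 361.6 r 31.1
urchin1 0.92 [430. 139.] rgb [ 25.  61. 149.] mean [624.  344.1] axis deg 11.9 rect [624.9 343.4] [62.7 60.5] 3.9
urchin1 0.74 [322. 121.] rgb [172. 114. 112.] mean [504.4 361.8] axis deg -153.6 rect [504.2 361. ] [58.7 58.1] 0.8
urchin1 0.82 [375. 226.] rgb [135.  99.  99.] mean [ 607.7 -159.2] axis deg 47.1 rect [ 608.1 -160.2] [56.9 56.7] 1.3
urchin1 0.49 [167. 218.] rgb [31. 46. 85.] mean [628.  325.3] axis deg 13.8 rect [627.7 324.6] [56.1 22.4] 9.2
```

Call:
step_arm(plan=[[[3.13,-0.03,0,0,0,0],[3.13,-0.03,0,0,0,0],[3.13,-0.03,2,0,0,0],[3.13,-0.03,4,0,0,0],[3.13,-0.03,6,0,0,0],[3.13,-0.03,6,0,0,0],[3.13,-0.03,6,0,0,0],[3.13,-0.03,6,0,0,0]]])

```text
time_s: 53.57
ee_pos: [0.5024, 0.3615, 0.0871]
eef_rot: [-3.136, 0.004, 1.571]
force: [0.2, -0.6, 0.5]
grip_width: 0.094
grip_force: 0.0
```

Call:
step_arm(plan=[[[0,0,0.6,0,0,0],[0,0,1.3,0,0,0],[0,0,2,0,0,0],[0,0,2.5,0,0,0],[0,0,2.75,0,0,0],[0,0,2.75,0,0,0],[0,0,2.75,0,0,0]]])

```text
time_s: 54.15
ee_pos: [0.5047, 0.3631, 0.0104]
eef_rot: [3.14, -0.001, 1.571]
force: [0.4, -0.4, 0.2]
grip_width: 0.0937
grip_force: 0.0
```

Call:
step_arm(plan=[[[0,0,0,0,0,0],[0,0,0,0,0,0],[0,0,0,0,0,0],[0,0,0,0,0,0],[0,0,0,0,0,0],[0,0,0,0,0,0],[0,0,0,0,0,0],[0,0,0,0,0,0]]], grip=0.5, squeeze=15)

```text
time_s: 54.82
ee_pos: [0.5041, 0.3629, 0.0092]
eef_rot: [3.141, -0.0, 1.571]
force: [-0.9, -0.3, 3.3]
grip_width: 0.0589
grip_force: 15.0
```

Call:
step_arm(plan=[[[0,0,-0.3,0,0,0],[0,0,-1,0,0,0],[0,0,-2,0,0,0],[0,0,-3,0,0,0],[0,0,-4,0,0,0],[0,0,-5,0,0,0],[0,0,-5.5,0,0,0],[0,0,-5.5,0,0,0]]])

```text
time_s: 55.48
ee_pos: [0.505, 0.3636, 0.1786]
eef_rot: [3.136, -0.003, 1.571]
force: [0.5, -0.0, -0.0]
grip_width: 0.0592
grip_force: 15.0
```

```bash
python3 - <<'E'
from h import *
R,p=pose();print(p)
print(go(.52,.13,.19,1.571),go(.6,-.087,.18,1.571,(.52,.13,.19,1.571)))
E
```

```text
[0.50501255 0.36358291 0.17858479]
[-7.78, 0.5, -0.4, 0.05, -0.03, -0.0] [-7.23, 2.67, 0.33, 0.0, 0.0, 0.0]
```

Call:
step_arm(plan=[[[-0.8,0,-0.2,0,0,0],[-1.8,0.1,-0.4,0,0,0],[-2.8,0.2,-0.4,0,0,0],[-3.8,0.3,-0.4,0,0,0],[-4.8,0.4,-0.4,0,0,0],[-5.8,0.5,-0.4,0,0,0],[-6.8,0.5,-0.4,0,0,0],[-7.7,0.5,-0.4,0,0,0]]])

```text
time_s: 56.15
ee_pos: [0.5184, 0.1301, 0.1849]
eef_rot: [-3.14, 0.0, 1.571]
force: [0.5, -0.9, -0.7]
grip_width: 0.0584
grip_force: 15.0
```

Call:
step_arm(plan=[[[-1,0.4,0,0,0,0],[-2,0.8,0,0,0,0],[-3,1.2,0,0,0,0],[-4,1.6,0,0,0,0],[-5,2,0,0,0,0],[-6,2.4,0,0,0,0],[-7.2,2.67,0.3,0,0,0],[-7.2,2.67,0.3,0,0,0]]])

```text
time_s: 56.82
ee_pos: [0.5988, -0.0892, 0.174]
eef_rot: [-3.138, 0.0, 1.567]
force: [0.6, 0.4, -1.9]
grip_width: 0.059
grip_force: 15.0
```

Call:
step_arm(plan=[[[0,0,0,0,0,0],[0,0,0,0,0,0],[0,0,0,0,0,0],[0,0,0,0,0,0]]])

```text
time_s: 57.15
ee_pos: [0.5991, -0.083, 0.1771]
eef_rot: [3.141, -0.0, 1.572]
force: [-0.2, -1.2, -0.1]
grip_width: 0.059
grip_force: 15.0
```

```bash
python3 - <<'E'
from h import *
R,p=pose();print(p,ctrl.get_obs()['eef_rot'])
print(go(.6005,-.0865,.0625,1.571))
T,im=snap('top');spec('urchin1',T,.0715,'top',im)
S,im=snap('scene');spec('urchin1',S,.0715,'scene',im)
E
```

```text
[ 0.59905327 -0.08301467  0.17713754] [ 3.14138781e+00 -6.90412577e-05  1.57234245e+00]
[-0.12, 0.05, 3.82, 0.0, -0.0, 0.01]
urchin1 0.57 [159. 220.] rgb [ 38.  62. 116.] mean [618.3 329.5] axis deg 28.7 rect [617.9 328.6] [59.4 56.9] 3.1
urchin1 0.5 [372. 231.] rgb [95. 70. 70.] mean [ 587.6 -144.5] axis deg -11.0 rect [ 587.6 -144.5] [22.8 11.3] 0.7
urchin1 0.21 [500. 278.] rgb [81. 74. 69.] mean [ 490.3 -445. ] axis deg -78.4 rect [ 489.5 -447.8] [83.7 91.7] 17.6
urchin1 0.97 [479. 311.] rgb [ 46.  71. 133.] mean [669. 338.] axis deg 173.2 rect [669.2 337.1] [63.6 62.6] 43.5
urchin1 0.72 [292. 217.] rgb [153. 110. 106.] mean [ 479.  -113.6] axis deg 179.2 rect [ 476.6 -109.4] [85.1 31.5] 19.3
urchin1 0.59 [260. 247.] rgb [120.  86.  84.] mean [ 602. -156.] axis deg -163.5 rect [ 602.7 -155.2] [74.3 57.4] 17.1
```

Call:
step_arm(plan=[[[-0.1,0.05,0.8,0,0,0],[-0.1,0.05,1.6,0,0,0],[-0.1,0.05,2.4,0,0,0],[-0.1,0.05,3.1,0,0,0],[-0.1,0.05,3.5,0,0,0],[-0.1,0.05,3.7,0,0,0],[-0.1,0.05,3.78,0,0,0],[-0.1,0.05,3.78,0,0,0]]])

```text
time_s: 58.02
ee_pos: [0.601, -0.0871, 0.064]
eef_rot: [3.141, 0.0, 1.571]
force: [0.3, 0.4, -0.5]
grip_width: 0.059
grip_force: 15.0
```

Call:
step_arm(plan=[[[0,0,0,0,0,0],[0,0,0,0,0,0],[0,0,0,0,0,0]]])

```text
time_s: 58.27
ee_pos: [0.601, -0.0872, 0.0644]
eef_rot: [3.14, 0.0, 1.571]
force: [0.2, 1.1, -1.2]
grip_width: 0.0587
grip_force: 15.0
```

Call:
step_arm(plan=[[[0,0,0.05,0,0,0],[0,0,0.08,0,0,0],[0,0,0.08,0,0,0]]])

```text
time_s: 58.52
ee_pos: [0.6008, -0.0872, 0.0617]
eef_rot: [3.141, 0.0, 1.571]
force: [-1.2, 0.1, 4.1]
grip_width: 0.0587
grip_force: 15.0
```

Call:
step_arm(plan=[[[0,0,0,0,0,0],[0,0,0,0,0,0],[0,0,0,0,0,0],[0,0,0,0,0,0],[0,0,0,0,0,0],[0,0,0,0,0,0]]], grip=0.95)

```text
time_s: 59.02
ee_pos: [0.6006, -0.0871, 0.0611]
eef_rot: [-3.141, -0.0, 1.571]
force: [0.3, -1.0, 0.3]
grip_width: 0.0889
grip_force: 0.0
```

Call:
step_arm(plan=[[[0,0,-0.5,0,0,0],[0,0,-1.5,0,0,0],[0,0,-3,0,0,0],[0,0,-4,0,0,0],[0,0,-5.5,0,0,0],[0,0,-7,0,0,0],[0,0,-8.5,0,0,0],[0,0,-9,0,0,0]]])

```text
time_s: 59.68
ee_pos: [0.6008, -0.0871, 0.3362]
eef_rot: [3.137, 0.001, 1.571]
force: [-0.3, -0.6, 1.0]
grip_width: 0.0892
grip_force: 0.0
```

Call:
step_arm(plan=[[[-1,-3,0,0,0,0],[-1,-3,0,0,0,0],[-1,-3,0,0,0,0],[-1,-3,0,0,0,0],[-1,-3,0,0,0,0],[-1,-3,0,0,0,0],[-1,-3,0,0,0,0],[-1,-3,0,0,0,0]]])

```text
time_s: 60.35
ee_pos: [0.5113, -0.1168, 0.3306]
eef_rot: [-3.141, -0.0, 1.572]
force: [0.9, -0.0, -0.1]
grip_width: 0.0891
grip_force: 0.0
```

```bash
python3 - <<'E'
from h import *
R,p=pose();print(p)
c,im=snap('wrist','w18');spec('urchin1',c,.0715,im=im);spec('oyster1',c,.0795,im=im);tiles(c,(.0525,.0685,.038))
S,im=snap('scene','scene3')
a=cv2.imread('pics/w18.png');b=im[:,:,::-1][120:360,120:520]
cv2.imwrite('pics/fin.png',np.vstack([cv2.resize(a,(480,300),interpolation=3),cv2.resize(b,(480,300),interpolation=3)]))
E
```

```text
[ 0.51127196 -0.11680742  0.33063419]
urchin1 0.71 [401. 236.] rgb [165. 108. 106.] mean [ 600. -154.] axis deg 129.2 rect [ 601.  -154.4] [59.8 61.6] 20.4
urchin1 0.69 [403. 182.] rgb [164. 108. 106.] mean [600.3 -88.1] axis deg -17.1 rect [600.1 -88.5] [61.1 60.5] 26.9
oyster1 0.63 [195.  44.] rgb [ 22.  62. 158.] mean [373.3  60.1] axis deg 94.2 rect [371.9  59.9] [38.9 53.1] 15.7
tile 0.69 0.0525 [600.   33.5] [ 67.1 138.1] 0.48
tile 0.69 0.0685 [596.9  31.2] [ 64.8 133.3] 0.48
tile 0.69 0.038 [602.8  35.7] [ 69.2 142.5] 0.48
tile 0.58 0.0525 [ 599.3 -119.8] [139.   66.8] 89.9
tile 0.58 0.0685 [ 596.2 -116.8] [134.1  64.4] 89.9
tile 0.58 0.038 [ 602.1 -122.6] [143.4  68.9] 89.9
```

View pics/fin.png

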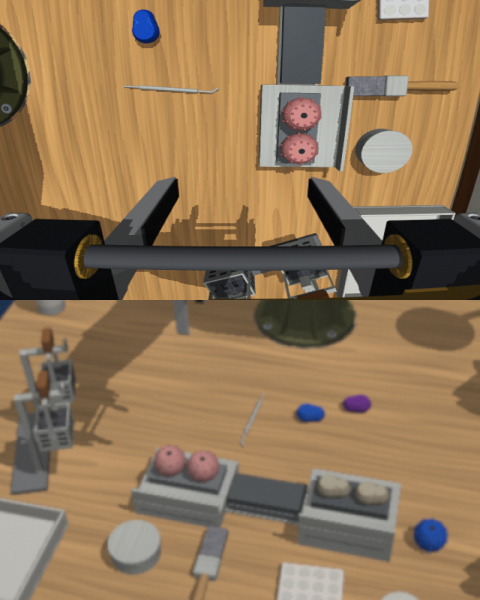

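The picture shows both urchins flat on tile2, both oysters on tile1, both baskets hanging on the hooks, and the other things where they were. One last numeric check of the oysters and baskets, then I'll hand in.

```bash
python3 - <<'E'
from h import *
S,im=snap('scene');spec('oyster1',S,.0795,'scene',im);spec('urchin1',S,.0715,'scene',im)
T,im=snap('top')
b=[[(d['at'],d['confidence']) for d in ctrl.place_of('bar1',n)] for n in('top','scene')];print(b)
for h in((.608,-.373,.2),(.4868,-.4205,.2)): print(proj(h,T),proj(h,S))
spec('oyster1',T,.0795,'top',im)
o=ctrl.get_obs();print(o['time_s'],o['force'],abs(o['joint_vel']).max())
E
```

```text
oyster1 0.98 [401. 269.] rgb [133. 125. 111.] mean [606.7 158.1] axis deg 76.2 rect [604.4 160.2] [50.  58.9] 12.4
oyster1 0.86 [379. 209.] rgb [ 46.  72. 135.] mean [428.1  85.1] axis deg 65.4 rect [426.3  86.6] [50.1 55.1] 12.2
oyster1 0.74 [431. 278.] rgb [131. 123. 109.] mean [608.8 229.6] axis deg 101.8 rect [608.1 231.2] [46.1 60.3] 12.5
oyster1 0.56 [418. 203.] rgb [ 92.  51. 110.] mean [383.1 172.8] axis deg 129.5 rect [383.1 172.8] [48.6 51. ] 8.2
oyster1 0.36 [144. 235.] rgb [101.  98.  95.] mean [ 591.  -442.6] axis deg -156.9 rect [ 546.6 -463.5] [425.4  69.7] 24.9
oyster1 0.22 [328. 220.] rgb [152. 145. 134.] mean [468.1 -24.1] axis deg 175.3 rect [464.5 -23.5] [ 7.9 96.5] 84.6
urchin1 0.96 [481. 310.] rgb [ 47.  69. 127.] mean [669.8 338.1] axis deg 177.5 rect [668.6 339.4] [59.5 70.5] 69.0
urchin1 0.87 [289. 255.] rgb [148. 106. 103.] mean [601.2 -89. ] axis deg -168.2 rect [599.7 -88.2] [76.8 58.8] 16.9
urchin1 0.83 [258. 248.] rgb [146. 105. 102.] mean [ 602.2 -153. ] axis deg -155.9 rect [ 602.5 -154. ] [80.9 59.7] 17.1
[[([514.2, 278.7], 0.97), ([490.2, 220.5], 0.81)], [([158.6, 195.0], 0.91), ([162.3, 157.7], 0.8), ([411.8, 277.4], 0.43)]]
[488.11686532 220.6160945 ] [159.3951535  193.87797906]
[511.8635348  280.76004507] [162.56003518 158.03875116]
oyster1 0.86 [236. 222.] rgb [129. 123. 112.] mean [606.1 159.4] axis deg 95.5 rect [605.6 161.4] [38.4 60.6] 1.3
oyster1 0.7 [205. 226.] rgb [125. 118. 108.] mean [607.2 228. ] axis deg 102.6 rect [606.4 230.1] [43.  58.7] 1.3
oyster1 0.69 [272. 338.] rgb [ 40.  68. 130.] mean [357.   70.2] axis deg 103.2 rect [357.2  72.2] [41.4 57.2] 1.3
oyster1 0.68 [229. 360.] rgb [ 88.  47. 107.] mean [308.8 158.6] axis deg -67.1 rect [307.4 157.4] [41.2 54.9] 1.4
60.95 [ 0.21502572 -0.17895474  0.7840079 ] 0.0014098031766807972
```

```bash
python3 -c "
from station import ctrl
print(ctrl.hand_in())"
```

```text
the job is handed in; nothing more can be done
None
```

The job is handed in (no verdict came back), and by my last camera check both tiles are on their steps, both oysters are on the higher tile, both urchins are on the lower tile, and a basket hangs on each hook.

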